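# Fill a capacitor carrier and run it into the test bay

## Task

Stand all the loose white capacitors upright in the orange carrier tray while the red-knobbed pin still locks it, then draw that pin and park it in the open notch beside its bore. Take the tray by its handle, ease its front edge over the step and slide it along its guides into the test bay until it is fully home against the end stop (slide it, do not carry it, and keep it near level so that nothing falls over), then swing the red latch closed behind it. Leave the meter, the carton and the jar where they are.

Things in the scene. Friction and masses are not known exactly. Their poses are not given: they have to be found in the camera images.
- stand: Fixed machine: an aluminium filling deck, then a 6 mm gap, then the grey bed of a test bay. Origin on the bench below the step; +z up, +y the way the tray slides (deck to bay), -x towards the robot. In this frame, mm: deck x -85 to 85, y -290 to -3, top 20 above the bench; deck side guides at x +-72 (inner faces), y -185 to -5, top at 28. Bay bed x -85 to 85, y 3 to 265, top at 25
- step (a point): middle of the bay bed's sharp front edge, at stand (0, 3, 25) mm, axes as the stand: the bed is 5 mm higher than the deck
- lips (a point): middle of the bay between its two blue side guides, at stand (0, 132, 38) mm. The guides: inner faces at stand x +-72, y 30 to 202, top at 42. From y 62 on, lips reach inward to x +-62, underside 38, top 42 above the bench; the tray's base flange runs under them, so the tray must be slid in, not set in from above
- bay_stop (a point): foot of the end stop (face of the grey test head, which is 80 above the bench, y 200 to 262), at stand (0, 200, 25) mm, axes as the stand
- cheeks (a point): foot of the two upright yellow steel cheeks behind the tray that hold the locking pin, at stand (0, -240, 20) mm. Cheeks: stand x -17 to -11 and 11 to 17, y -283 to -205, top 58 above the bench; each has a bore and, 43 mm further from the tray, an open-topped notch. The tray's upright rear tongue (6 mm thick at tray x 0, y -141 to -83, top 38 above its underside) stands between them
- bore (a point): centre of the locking bore (14 mm in diameter), half-way between the two cheeks, at stand (0, -220, 46) mm; its axis is stand x
- notch (a point): place of the pin's axis when it is parked, half-way between the two cheeks, at stand (0, -263, 44) mm; the two notches are 16 mm wide, open above, bottom 39 and top 58 above the bench
- tray: Orange carrier tray, 0.35 kg. Origin under the centre of its base; z up, y to its front (the edge that enters the bay first). Base plate 136 (x) by 170 (y) by 4 mm, 4 mm clear of the guides each side, front edge square; walls 4 mm thick, tops 16 above the underside, inner faces at x +-52, y +-81. Starts on the deck, locked by the pin, front edge some 12 mm from the step
- tray_handle (a point): centre of the dark steel bow handle's bar, at tray (0, 62, 36) mm; the bar lies along tray y, 36 long, 10 wide (x), 10 tall, on two legs at y 47 and 77, free on both x sides: pinch it from above with the fingers closing along tray x
- tray_floor (a point): centre of the upper face of the tray's floor where capacitors stand, at tray (0, -19, 4) mm; axes as the tray. Two rows of three fit, at x +-30 and y -41, 0, 41 from this point, clear of the handle
- tray_front (a point): middle of the lower front edge of the tray, at tray (0, 85, 0) mm
- pin: Loose steel locking pin with a red knob, 55 g, level along its own x. Origin on its axis, half-way between the cheeks when fully in. Shank 10 mm in diameter, x -28 to 32 mm; steel collar 18 mm in diameter, x -27 to -23; red knob 22 mm in diameter, x -49 to -27. The knob faces the robot; the pin draws out level along stand -x, at least 52 mm until its tip clears the cheek
- pin_knob (a point): centre of the red knob, at pin (-38, 0, 0) mm; pinch it from above with the fingers closing across the pin
- latch (a joint): red swing latch on an upright hinge at stand (-105, 15) mm, rad: 0 open (arm points to stand -y, beside the deck), 1.57 closed (arm points to stand +x, across the rear of a tray that is fully home), stop at 1.6. Closes anticlockwise seen from above, stays where it is left (friction 0.05 N m). Arm 10 mm wide, 67 long, 31 to 38 above the bench
- latch_knob (a point): centre of the latch's upright black round knob, 16 mm in diameter, 30 tall (38 to 68 above the bench; this point 53 above it), 58 mm from the hinge
- meter: yellow multimeter, 145 x 78 x 36 mm, not to be disturbed; origin under its centre
- carton: open cardboard carton of brass washers, 110 x 90 x 45 mm, not to be disturbed; origin under its centre
- jar: jar, 60 mm in diameter, 75 mm tall, not to be disturbed; origin under its centre
- cap1: white capacitor can with a blue band and two small brass studs on top: upright cylinder 35 mm in diameter, 40 mm tall (studs 4 mm more), 70 g; origin at the centre of its underside, z towards the studs. May be absent (4 to 6 of the six are there)
- cap2: white capacitor can with a blue band and two small brass studs on top: upright cylinder 35 mm in diameter, 40 mm tall (studs 4 mm more), 70 g; origin at the centre of its underside, z towards the studs. May be absent (4 to 6 of the six are there)
- cap3: white capacitor can with a blue band and two small brass studs on top: upright cylinder 35 mm in diameter, 40 mm tall (studs 4 mm more), 70 g; origin at the centre of its underside, z towards the studs. May be absent (4 to 6 of the six are there)
- cap4: white capacitor can with a blue band and two small brass studs on top: upright cylinder 35 mm in diameter, 40 mm tall (studs 4 mm more), 70 g; origin at the centre of its underside, z towards the studs. May be absent (4 to 6 of the six are there)
- cap5: white capacitor can with a blue band and two small brass studs on top: upright cylinder 35 mm in diameter, 40 mm tall (studs 4 mm more), 70 g; origin at the centre of its underside, z towards the studs. May be absent (4 to 6 of the six are there)
- cap6: white capacitor can with a blue band and two small brass studs on top: upright cylinder 35 mm in diameter, 40 mm tall (studs 4 mm more), 70 g; origin at the centre of its underside, z towards the studs. May be absent (4 to 6 of the six are there)

How it is judged:
By the outcome, as a careful person would: the job done as asked, in the order asked, and still so for the second after the job is handed in, with the robot touching nothing.
Of cap1, cap2, cap3, cap4, cap5, cap6 only 4 to 6 are there at a start; the rules pass over those that are not, and their reading is None.
At some moment in a run one of cap1, cap2, cap3, cap4, cap5, cap6 may be knocked a few centimetres aside while the robot is not near it.
Once in a run the grip may slacken for a moment while it holds something.
It also fails if it takes over 210 s, if anything falls off the work surface, if the arm or the gripper's body presses on something with over 40 N, if the wrist force passes 120 N, or if a joint passes its speed limit or range.

## Robot

A 6-joint arm with a two-finger parallel gripper is mounted at the origin on the work surface. World frame = base frame: x ahead of the robot, y to its left, z up, the work surface at z = 0. Lengths are in m, angles in degrees, forces in N, time in s.
With the tool pointing down it reaches from about 0.35 to 0.875 m from the base axis. Payload 4.2 kg.
Tool frame: the origin (TCP) lies between the finger pads; the fingertips stand 8 mm ahead of it and the grasp point (between the pads) lies 11 mm behind it; x points along the fingers, y is the direction in which the jaws open and shut, and the axes are right-handed (so a half turn about x gives the same grasp; the last joint's range is limited). The gripper opens to 87 mm and grips with 3 to 60 N. Pads are 19 mm wide; open, the fingers measure 117 mm over their backs; the gripper's body (75 mm by 190 mm) begins 51 mm behind the grasp point.
Start: joints at [-60.756, 22.042, 0.453, 0, -68.411, -14.817], TCP at [0.156, -0.605, 0.231] pointing down, gripper open.
Joint ranges: [-179.83, 179.83], [-69.29, 118.12], [-61.27, 80.66], [-181.25, 117.63], [-171.15, -9.14], [-177.46, 177.46]. Speed limits (degrees/s): [159.86, 159.86, 180, 180, 180, 180].

## Interface

Orientations are given as a 3x3 rotation matrix whose columns are the frame's x, y, z axes.
In Python, from station import r gives the robot as it stands. The module is installed in compiled form; this text tells all that it offers.
- The arm moves only by the tool move_arm, never from a script. Its argument "increments" is one flat list of numbers, 7 for each row, row after row: the turn, a rotation vector about the tool's x, y, z in degrees, then the shift along the tool's x, y, z in m, then the finger opening in m, from 0 to 0.087. A call has 1 to 12 rows; each row is the pose to reach, as a shift and turn from the pose commanded when the call began, along the tool's axes at that moment; what a row does not reach only later rows make up. A row lasts 1/12 s, in which the tool goes at most 41.7 mm and 7.16 degrees, less where a joint would pass 70% of its speed; a pose out of reach is approached as far as the arm can. A call with a gripper value outside its range is refused whole. The fingers move at their own pace and stop on an object; the grip force is fixed at half the most. Time passes only in rows, so rows that repeat a pose let the fingers close. It gives the time, the measured TCP pose, the force and the opening at its end, in the units of the state.
- r.sense(): the state, without advancing time (a new reading comes with each control period).
- r.capture(name): name is "scene" or "side" or "wrist"; returns the picture (384x512x3 uint8, red, green, blue); there is no depth.
- r.calibration(name): a dict with "fx", "fy", "cx", "cy" (pixels), "D" ([k1, k2, p1, p2, k3] as OpenCV has them; the pictures are not rectified), "rvec" (rotation vector, rad) and "tvec" (3), from world to camera coordinates, as OpenCV has them; the wrist camera has in their place "tool_from_camera" (4x4, takes a point from camera to tool coordinates, whose origin is the TCP and whose axes are the tool frame's). Camera axes: x right, y down, z forward; pixel columns grow to the right and rows downward; lengths in m; the calibration is good to about 2 mm. A picture is of the moment at which its call begins: read the wrist's pose just before it. calibration takes no time and is no camera call.
- r.finish_job(): hands the job in, once; it reports no verdict.
The state is a dict: "time_s": time; "joints": joint angles; "joint_velocities": joint speeds; "effort": joint torques, N m; "tcp_pos": TCP position; "ee_rot": TCP orientation; "wrist_force": force on the tool from outside, world axes, zero at the start; "moment": the same for the moment, N m; "gripper_width": opening from 0.0 (shut) to 1.0 (fully open).
Only numpy, scipy, OpenCV 4.12 (cv2) and the standard library are available. Lean on these libraries where they do the work, as an engineer would, in place of code of your own. Each camera call takes 0.05 s, during which the arm holds its last target.

## Working session

There is one attempt and no reset: what is moved stays moved. The work goes in short steps, Python scripts to look and compute and a tool call to move; the robot and the scene stay as the last step left them, time stands still between calls to the robot, and variables do not carry over. Pictures are saved under pics/ and viewed, and the job is handed in when it is done.

Besides the shell and the picture viewer there is one more tool, called by a JSON object that holds its "op" and its "data". move_arm: Moves the arm, as the interface text tells. Its arguments: {"type":"object","properties":{"increments":{"type":"array","items":{"type":"number"}}},"required":["increments"]}

```bash
mkdir -p pics; ls; python3 - <<'E'
from station import r
import cv2, numpy as np
s=r.sense(); print({k:(np.round(v,4).tolist() if not isinstance(v,dict) else v) for k,v in s.items()})
for n in ["scene","side","wrist"]:
    im=r.capture(n); cv2.imwrite(f"pics/{n}0.png",im[:,:,::-1]); print(n,{k:np.round(v,4).tolist() for k,v in r.calibration(n).items()})
E
```

```text
pics
{'time_s': 0.0, 'joints': [-60.7557, 22.091, 0.3813, -0.0322, -68.4113, -14.8155], 'joint_velocities': [0.0067, -0.1064, 0.056, 0.0785, -0.0071, -0.0707], 'effort': [0.0011, -39.0672, 18.7408, 4.22, 0.0109, -0.0002], 'tcp_pos': [0.1556, -0.6047, 0.2295], 'ee_rot': [[-0.0006, -0.249, 0.9685], [0.0021, 0.9685, 0.249], [-1.0, 0.0022, -0.0]], 'wrist_force': [0.4208, -0.0684, -0.3021], 'moment': [0.0064, 0.0053, 0.0144], 'gripper_width': 0.9994}
scene {'fx': 412.6146, 'fy': 412.6146, 'cx': 254.417, 'cy': 184.1579, 'D': [-0.1483, 0.0, 0.0, 0.0, 0.0], 'rvec': [0.9359, 2.4381, -1.1269], 'tvec': [0.3888, -0.2055, 1.6478]}
side {'fx': 442.1823, 'fy': 442.1823, 'cx': 251.3541, 'cy': 186.8652, 'D': [-0.1219, 0.0, 0.0, 0.0, 0.0], 'rvec': [2.1094, -0.233, 0.1477], 'tvec': [-0.5353, 0.134, 1.1804]}
wrist {'fx': 338.9523, 'fy': 338.9523, 'cx': 256.1807, 'cy': 193.6994, 'D': [0.0005, 0.0, 0.0, 0.0, 0.0], 'tool_from_camera': [[-0.0004, -0.3068, 0.9518, -0.1547], [1.0, 0.0008, 0.0006, 0.0008], [-0.001, 0.9518, 0.3068, -0.0847], [0.0, 0.0, 0.0, 1.0]]}
```

View pics/scene0.png

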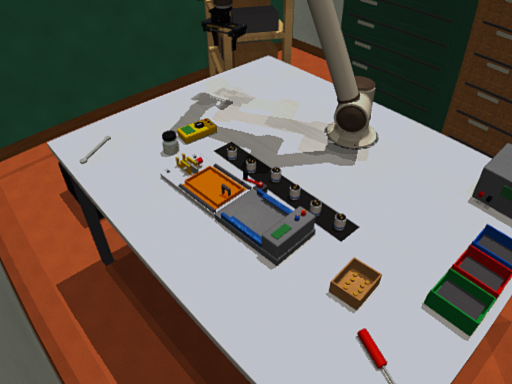

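View pics/side0.png

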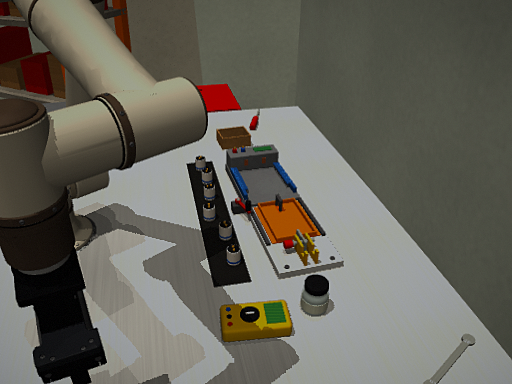

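View pics/wrist0.png

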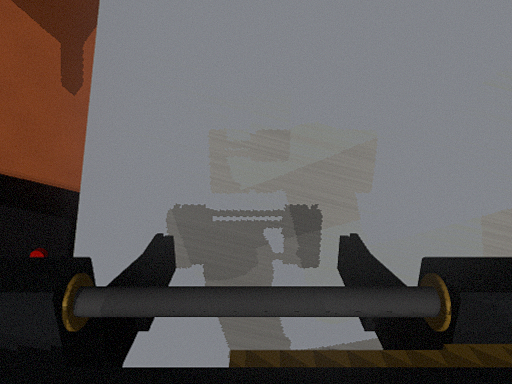

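The scene and side views show 6 caps on a black mat running along the robot side of the stand, with the orange tray near (215,187) in scene and (290,220) in side. The meter and jar are behind the tray, and the carton is beyond the bay.

```bash
cat > h.py <<'E'
from station import r
import cv2, numpy as np
from scipy.spatial.transform import Rotation as R
def cam(n,s=None):
    c=r.calibration(n); K=np.array([[c['fx'],0,c['cx']],[0,c['fy'],c['cy']],[0,0,1]]); D=np.array(c['D'],float)
    if n!='wrist':
        Rm=cv2.Rodrigues(np.array(c['rvec'],float))[0]; t=np.array(c['tvec'],float)
    else:
        s=s or r.sense(); T=np.eye(4); T[:3,:3]=s['ee_rot'];T[:3,3]=s['tcp_pos']
        M=np.linalg.inv(T@np.array(c['tool_from_camera'])); Rm=M[:3,:3];t=M[:3,3]
    return K,D,Rm,t
def proj(C,P):
    K,D,Rm,t=C; return cv2.projectPoints(np.atleast_2d(np.array(P,float)),cv2.Rodrigues(Rm)[0],t,K,D)[0][:,0]
def ray(C,uv):
    K,D,Rm,t=C; p=cv2.undistortPoints(np.array(uv,float).reshape(-1,1,2),K,D)[:,0]
    d=np.c_[p,np.ones(len(p))]@Rm; return -Rm.T@t, d
def onz(C,uv,z):
    o,d=ray(C,uv); z=np.asarray(z,float); return o+d*((z-o[2])/d[:,2])[:,None]
def tri(CA,a,CB,b):
    o1,d1=ray(CA,[a]);o2,d2=ray(CB,[b]);d1=d1[0];d2=d2[0]
    A=np.c_[d1,-d2]; x=np.linalg.lstsq(A,o2-o1,rcond=None)[0]
    p=o1+d1*x[0];q=o2+d2*x[1]; return (p+q)/2,np.linalg.norm(p-q)
E
python3 - <<'E'
import cv2
a=cv2.imread('pics/scene0.png')[120:290,140:380]; cv2.imwrite('pics/s0z.png',cv2.resize(a,None,fx=3.3,fy=3.3,interpolation=cv2.INTER_CUBIC))
a=cv2.imread('pics/side0.png')[110:350,170:350]; cv2.imwrite('pics/d0z.png',cv2.resize(a,None,fx=2.5,fy=2.5,interpolation=cv2.INTER_CUBIC))
from h import *
for n,pts in dict(scene=[(183,165),(222,186),(242,183),(212,210)],side=[(285,200),(254,205),(308,199),(326,235),(270,243)]).items():
    pass
C=cam('scene');
for n,im in (('scene','pics/scene0.png'),('side','pics/side0.png')):
    C=cam(n); h=cv2.cvtColor(cv2.imread(im),cv2.COLOR_BGR2HSV)
    m=cv2.inRange(h,(5,200,120),(18,255,255))
    if n=='scene': m[:140]=0; m[220:]=0; m[:,:170]=0; m[:,260:]=0
    else: m[:190]=0; m[270:]=0;m[:,:240]=0
    cs=max(cv2.findContours(m,0,2)[0],key=cv2.contourArea); b=cv2.approxPolyDP(cs,4,True)[:,0]; print(n,cv2.contourArea(cs),b.tolist()); print(np.round(onz(C,b,0.03),3).tolist())
E
```

```text
scene 930.0 [[186, 180], [217, 204], [244, 189], [210, 166], [205, 169], [210, 166], [240, 189], [210, 169]]
[[0.679, -0.169, 0.03], [0.674, -0.007, 0.03], [0.564, -0.004, 0.03], [0.573, -0.176, 0.03], [0.596, -0.174, 0.03], [0.573, -0.176, 0.03], [0.574, -0.013, 0.03], [0.583, -0.162, 0.03]]
side 1129.5 [[258, 203], [277, 238], [293, 235], [296, 228], [320, 234], [294, 198], [314, 231], [292, 202], [283, 203], [281, 212], [278, 206]]
[[0.569, 0.002, 0.03], [0.578, -0.168, 0.03], [0.623, -0.165, 0.03], [0.64, -0.137, 0.03], [0.694, -0.176, 0.03], [0.68, 0.006, 0.03], [0.682, -0.16, 0.03], [0.667, -0.014, 0.03], [0.64, -0.013, 0.03], [0.622, -0.056, 0.03], [0.622, -0.025, 0.03]]
```

View pics/s0z.png

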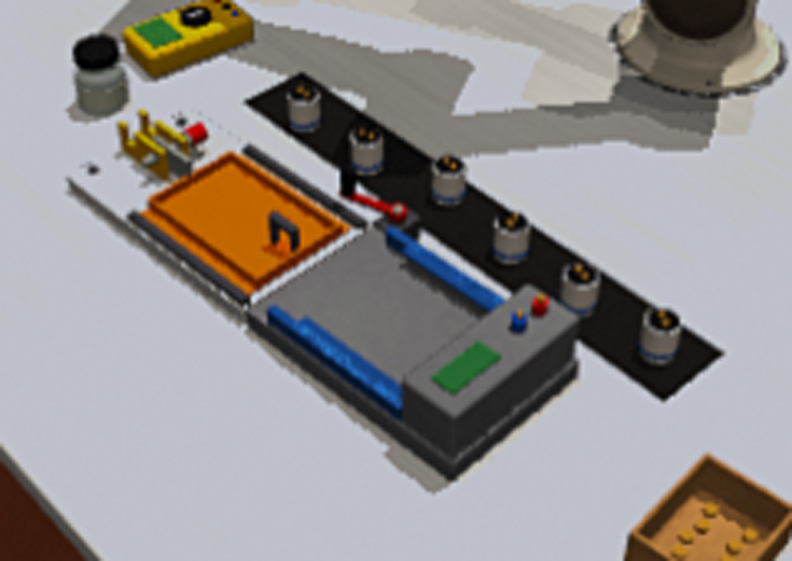

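View pics/d0z.png

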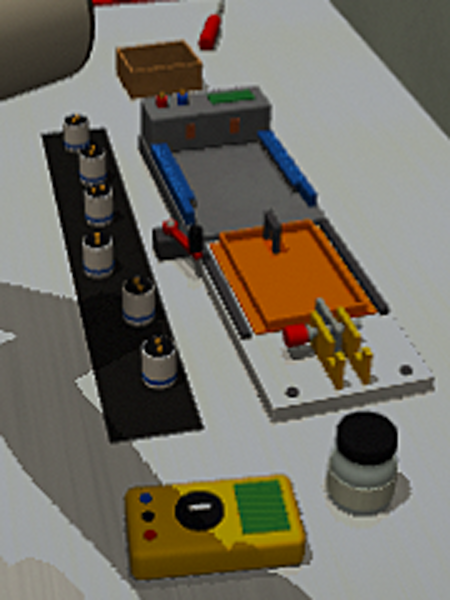

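```bash
python3 - <<'E'
from h import *
S=np.array([(303,92),(367,134),(450,164),(513,221),(581,270),(662,318)])/3.3+[140,120]
D=np.array([(158,345),(138,285),(97,240),(97,190),(92,150),(75,120)])/2.5+[170,110]
a,b=cam('scene'),cam('side')
for s,d in zip(S,D): print(np.round(tri(a,s,b,d)[0],3),onz(a,[s],.042)[0].round(3),onz(b,[d],.042)[0].round(3))
# meter, jar
for nm,s,d in [('jar top',(97,48),(367,430)),('pinknob',(195,133),(295,335)),('latchknobtop',(347,168),(196,230)),('handle',(285,220),(271,215))]:
    print(nm,np.round(tri(a,np.array(s)/3.3+[140,120],b,np.array(d)/2.5+[170,110])[0],3))
E
```

```text
[ 0.457 -0.197  0.041] [ 0.458 -0.195  0.042] [ 0.457 -0.198  0.042]
[ 0.455 -0.092  0.04 ] [ 0.456 -0.091  0.042] [ 0.456 -0.096  0.042]
[0.425 0.003 0.039] [0.427 0.005 0.042] [ 0.426 -0.002  0.042]
[0.442 0.109 0.04 ] [0.443 0.111 0.042] [0.441 0.105 0.042]
[0.449 0.204 0.043] [0.447 0.203 0.042] [0.449 0.204 0.042]
[0.439 0.295 0.04 ] [0.44  0.296 0.042] [0.438 0.291 0.042]
jar top [ 0.602 -0.385  0.072]
pinknob [ 0.592 -0.213  0.044]
latchknobtop [ 0.53  -0.039  0.065]
handle [ 0.622 -0.022  0.062]
```

{"op": "move_arm", "data": {"increments": [-75.6, 0, 0, -0.07, 0.34, 0.464, 0.06, -75.6, 0, 0, -0.07, 0.34, 0.464, 0.06, -75.6, 0, 0, -0.07, 0.34, 0.464, 0.06, -75.6, 0, 0, -0.07, 0.34, 0.464, 0.06, -75.6, 0, 0, -0.07, 0.34, 0.464, 0.06, -75.6, 0, 0, -0.07, 0.34, 0.464, 0.06, -75.6, 0, 0, -0.07, 0.34, 0.464, 0.06, -75.6, 0, 0, -0.07, 0.34, 0.464, 0.06, -75.6, 0, 0, -0.07, 0.34, 0.464, 0.06, -75.6, 0, 0, -0.07, 0.34, 0.464, 0.06, -75.6, 0, 0, -0.07, 0.34, 0.464, 0.06, -75.6, 0, 0, -0.07, 0.34, 0.464, 0.06]}}

```text
time_s: 1.15
tcp_pos: [0.4711, -0.2194, 0.2912]
ee_rot: [[0.0, -1.0, -0.003], [0.0, -0.003, 1.0], [-1.0, -0.0, 0.0]]
wrist_force: [0.3, -0.9, -0.4]
gripper_width: 0.691
```

{"op": "move_arm", "data": {"increments": [0, 0, 0, 0, -0.05, 0.05, 0.06, 0, 0, 0, 0, -0.05, 0.05, 0.06, 0, 0, 0, 0, -0.05, 0.05, 0.06, 0, 0, 0, 0, -0.05, 0.05, 0.06, 0, 0, 0, 0, -0.05, 0.05, 0.06]}}

```text
time_s: 1.57
tcp_pos: [0.5199, -0.1714, 0.2905]
ee_rot: [[-0.001, -1.0, -0.001], [0.0, -0.001, 1.0], [-1.0, 0.001, 0.0]]
wrist_force: [0.4, -0.3, -0.4]
gripper_width: 0.687
```

```bash
python3 - <<'E'
from h import *
import pickle
s=r.sense(); print(s['tcp_pos'],s['joint_velocities'])
im=r.capture('wrist'); cv2.imwrite('pics/w1.png',im[:,:,::-1]); pickle.dump(cam('wrist',s),open('pics/w1.pkl','wb'))
cv2.imwrite('pics/w1z.png',cv2.resize(im[:,:,::-1],(800,600),interpolation=cv2.INTER_CUBIC))
E
```

```text
[ 0.51991706 -0.17136446  0.29052206] [-1.2324009  -0.78870087 -0.24590191  0.05864189  0.00468544 -0.03183285]
```

View pics/w1z.png

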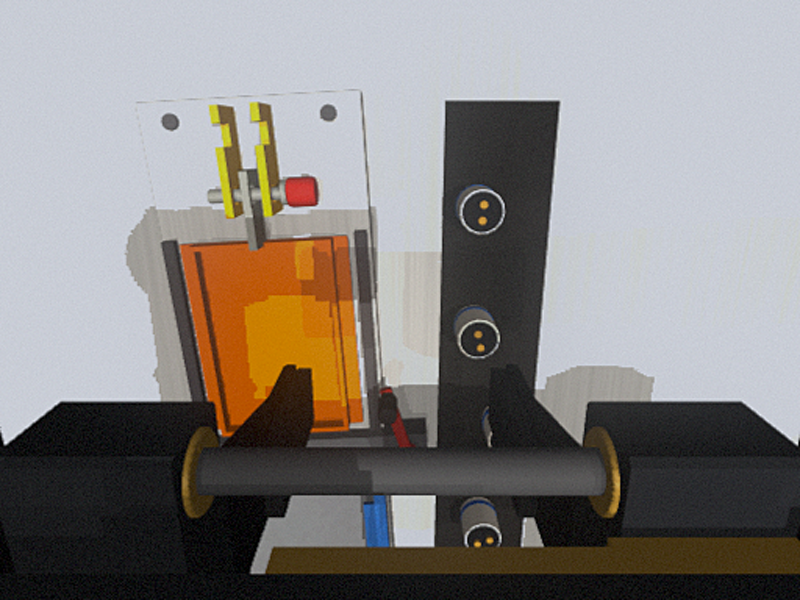

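The wrist view shows the deck's rear corners near zoom px (136,103) and (361,90). Two caps and the pin knob (300,191) are visible. I'll zoom in for exact corners.

```bash
python3 - <<'E'
import cv2
a=cv2.imread('pics/w1.png')
cv2.imwrite('pics/w1a.png',cv2.resize(a[50:165,80:250],None,fx=4.7,fy=4.7,interpolation=cv2.INTER_CUBIC))
cv2.imwrite('pics/w1b.png',cv2.resize(a[145:290,90:270],None,fx=4.1,fy=4.1,interpolation=cv2.INTER_CUBIC))
E
```

```text
(no output)
```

View pics/w1a.png

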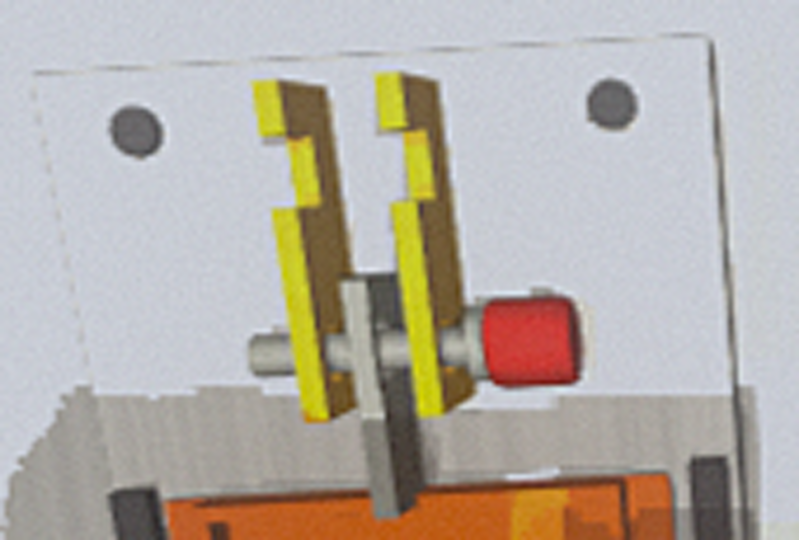

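View pics/w1b.png

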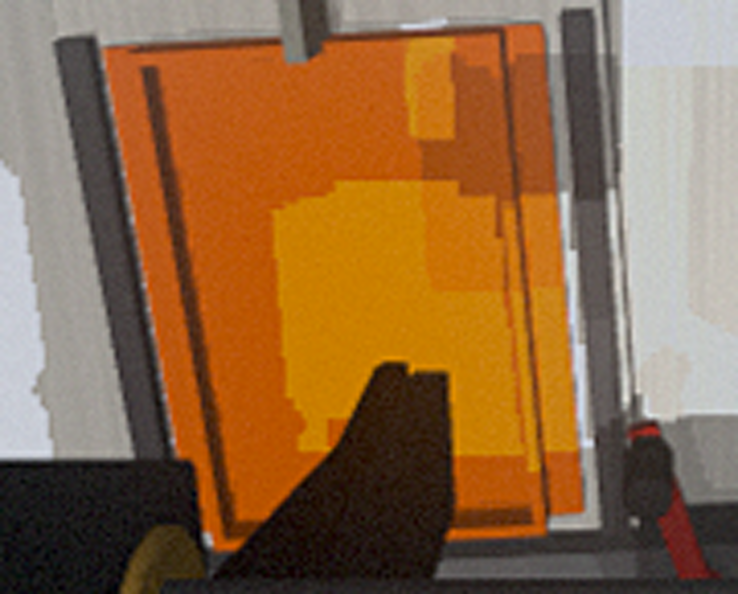

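```bash
python3 - <<'E'
from h import *
import pickle
from scipy.optimize import least_squares
C=pickle.load(open('pics/w1.pkl','rb'))
A=[((35,73),(85,-290,20)),((711,37),(-85,-290,20)),((158,488),(72,-185,28)),((690,460),(-72,-185,28)),((253,82),(17,-283,58)),((280,80),(11,-283,58)),((376,75),(-11,-283,58)),((403,73),(-17,-283,58)),((303,422),(17,-205,58)),((328,420),(11,-205,58)),((418,417),(-11,-205,58)),((443,413),(-17,-205,58))]
uv=np.array([a for a,_ in A])/4.7+[80,50]; P=np.array([b for _,b in A])/1000
def fit(uv,P,loc):
    W=onz(C,uv,P[:,2])[:,:2]
    f=lambda p:(np.c_[np.cos(p[2])*P[:,0]-np.sin(p[2])*P[:,1]+p[0],np.sin(p[2])*P[:,0]+np.cos(p[2])*P[:,1]+p[1]]-W).ravel()
    s=least_squares(f,[.6,0,0],loss='soft_l1',f_scale=.002); print(loc,s.x[:2].round(4),np.degrees(s.x[2]).round(2)); print((f(s.x).reshape(-1,2)*1000).round(1).tolist()); return s.x
p=fit(uv,P,'stand')
B=[((105,47),(68,-85,24)),((545,24),(-68,-85,24)),((583,513),(-68,85,24))]
uv=np.array([a for a,_ in B])/4.1+[90,145]; q=fit(uv,np.array([b for _,b in B])/1000,'tray')
c,s_=np.cos(p[2]),np.sin(p[2]); d=q[:2]-p[:2]; print('tray in stand',[c*d[0]+s_*d[1],-s_*d[0]+c*d[1]])
k=onz(C,[(np.array((530,342))/4.7+[80,50])],.05); print('knob',k)
# caps studs at z .043 : top circle at zoom px
for z in [(482.5,211),(479,339.5)]: print(onz(C,[np.array(z)/1.5625],.040))
np.save('stand.npy',p)
E
```

```text
stand [0.6185 0.0089] 3.03
[[0.9, -0.1], [0.2, -0.5], [3.1, 0.7], [0.4, 0.8], [-0.3, -0.4], [-0.1, -0.3], [-0.1, -0.4], [0.0, -0.2], [-0.8, 0.0], [-0.7, 0.2], [-0.7, -0.2], [-0.6, 0.5]]
tray [ 0.6249 -0.0875] 2.89
[[0.4, -0.4], [-0.0, 0.1], [-0.4, 0.3]]
tray in stand [np.float64(0.001251736926407481), np.float64(-0.09663416664312109)]
knob [[ 0.5924129  -0.21332349  0.05      ]]
[[ 0.45701076 -0.19810685  0.04      ]]
[[ 0.45469914 -0.09293968  0.04      ]]
```

```bash
cat >> h.py <<'E'
SP=np.load('stand.npy')
def st(p):
    c,s=np.cos(SP[2]),np.sin(SP[2]); d=np.array(p,float)[:2]-SP[:2]; q=np.array(p,float).copy(); q[0]=c*d[0]+s*d[1]; q[1]=-s*d[0]+c*d[1]; return q
def where(*targets):
    s=r.sense(); q=st(s['tcp_pos']); Rt=np.array(s['ee_rot']); 
    print('t',round(s['time_s'],2),'stand',(q*1000).round(1),'w',round(float(s['gripper_width']),3),'F',np.round(s['wrist_force'],1),'yawY',round(float(np.degrees(np.arctan2(Rt[1,1],Rt[0,1])-SP[2]))%360,2), 'tilt',np.degrees(np.arcsin(np.clip(Rt[:2,0],-1,1))).round(2))
    Rs=np.array([[np.cos(SP[2]),-np.sin(SP[2]),0],[np.sin(SP[2]),np.cos(SP[2]),0],[0,0,1]])
    for t in targets: print(' ->',t,'tool delta mm',(Rt.T@Rs@(np.array(t)-q*1000)).round(1))
E
python3 - <<'E'
from h import *
for c in [(.457,-.198),(.4547,-.093),(.425,.003),(.442,.108),(.448,.204),(.439,.294)]: print((st([*c,0])*1000).round(1))
where((-172,-198,80),(-172,-198,23))
E
```

```text
[-172.2 -198.1    0. ]
[-169.   -93.1    0. ]
[-193.6    4.4    0. ]
[-171.   108.3    0. ]
[-160.   203.9    0. ]
[-164.2  294.2    0. ]
t 1.62 stand [-108.3 -175.2  290.7] w 0.689 F [-0.2 -0.3 -0.3] yawY 176.96 tilt [-0.05  0.  ]
 -> (-172, -198, 80) tool delta mm [210.8  62.2 -26.1]
 -> (-172, -198, 23) tool delta mm [267.8  62.2 -26.1]
```

{"op": "move_arm", "data": {"increments": [-3, 0, 0, 0.041, 0.04, -0.02, 0.06, -3, 0, 0, 0.08, 0.062, -0.026, 0.06, -3, 0, 0, 0.12, 0.062, -0.026, 0.06, -3, 0, 0, 0.16, 0.062, -0.026, 0.06, -3, 0, 0, 0.195, 0.062, -0.026, 0.06, -3, 0, 0, 0.22, 0.062, -0.026, 0.06, -3, 0, 0, 0.24, 0.062, -0.026, 0.06, -3, 0, 0, 0.255, 0.062, -0.026, 0.06, -3, 0, 0, 0.265, 0.062, -0.026, 0.06, -3, 0, 0, 0.267, 0.062, -0.026, 0.06, -3, 0, 0, 0.267, 0.062, -0.026, 0.06]}}

```text
time_s: 2.53
tcp_pos: [0.4575, -0.1983, 0.0237]
ee_rot: [[-0.001, -0.999, -0.051], [0.0, -0.051, 0.999], [-1.0, 0.001, 0.0]]
wrist_force: [0.1, 0.2, 0.4]
gripper_width: 0.686
```

```bash
python3 - <<'E'
from h import *
where((-172,-198,23),(31,-156.6,120),(31,-156.6,47))
im=r.capture('wrist'); cv2.imwrite('pics/w2.png',im[:,:,::-1])
E
```

```text
t 2.53 stand [-171.8 -198.3   23.7] w 0.686 F [0.1 0.2 0.4] yawY 179.9 tilt [-0.07  0.  ]
 -> (-172, -198, 23) tool delta mm [0.7 0.2 0.3]
 -> (31, -156.6, 120) tool delta mm [ -96.5 -202.6   42.1]
 -> (31, -156.6, 47) tool delta mm [ -23.5 -202.7   42.1]
```

View pics/w2.png

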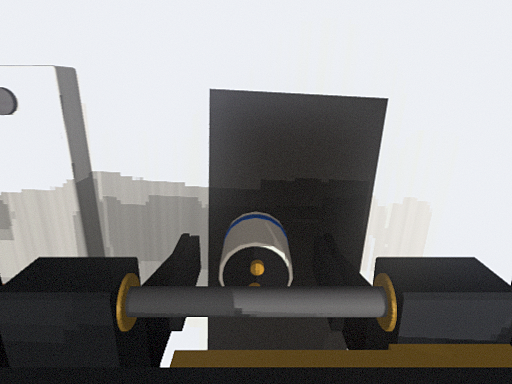

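{"op": "move_arm", "data": {"increments": [0, 0, 0, 0, 0, 0, 0.0, 0, 0, 0, 0, 0, 0, 0.0, 0, 0, 0, 0, 0, 0, 0.0, 0, 0, 0, 0, 0, 0, 0.0, 0, 0, 0, -0.02, 0, 0, 0.0, 0, 0, 0, -0.05, 0, 0, 0.0, 0, 0, 0, -0.08, -0.02, 0.005, 0.0, 0, 0, 0, -0.096, -0.05, 0.012, 0.0, 0, 0, 0, -0.096, -0.085, 0.02, 0.0, 0, 0, 0, -0.096, -0.12, 0.03, 0.0, 0, 0, 0, -0.096, -0.155, 0.036, 0.0, 0, 0, 0, -0.096, -0.185, 0.042, 0.0]}}

```text
time_s: 3.58
tcp_pos: [0.6428, -0.1448, 0.1202]
ee_rot: [[0.001, -0.999, -0.053], [0.0, -0.053, 0.999], [-1.0, -0.001, 0.0]]
wrist_force: [0.6, 0.0, -0.5]
gripper_width: 0.393
```

```bash
python3 - <<'E'
from h import *
where((31,-156.6,120),(31,-156.6,47))
E
```

```text
t 3.58 stand [  16.1 -154.8  120.2] w 0.393 F [ 0.6  0.  -0.5] yawY 180.03 tilt [0.05 0.  ]
 -> (31, -156.6, 120) tool delta mm [  0.2 -14.9  -1.8]
 -> (31, -156.6, 47) tool delta mm [ 73.2 -14.8  -1.8]
```

{"op": "move_arm", "data": {"increments": [0, 0, 0, 0.005, -0.013, -0.002, 0.0, 0, 0, 0, 0.03, -0.0148, -0.002, 0.0, 0, 0, 0, 0.052, -0.0148, -0.002, 0.0, 0, 0, 0, 0.065, -0.0148, -0.002, 0.0, 0, 0, 0, 0.0695, -0.0148, -0.002, 0.0, 0, 0, 0, 0.0715, -0.0148, -0.002, 0.0, 0, 0, 0, 0.073, -0.0148, -0.002, 0.0, 0, 0, 0, 0.073, -0.0148, -0.002, 0.0]}}

```text
time_s: 4.25
tcp_pos: [0.6579, -0.1473, 0.0574]
ee_rot: [[0.006, -0.998, -0.057], [-0.004, -0.057, 0.998], [-1.0, -0.006, -0.004]]
wrist_force: [-11.6, 5.2, 37.1]
gripper_width: 0.39
```

```bash
python3 - <<'E'
from h import *
where((31,-156.6,120),(31,-156.6,47),(-169,-93.1,130),(-169,-93.1,22.7))
im=r.capture('wrist'); cv2.imwrite('pics/w3.png',im[:,:,::-1])
E
```

```text
t 4.25 stand [  31.1 -158.    57.4] w 0.39 F [-11.6   5.2  37.1] yawY 180.24 tilt [ 0.36 -0.2 ]
 -> (31, -156.6, 120) tool delta mm [-62.6  -0.3   1.2]
 -> (31, -156.6, 47) tool delta mm [10.4  0.1  1.5]
 -> (-169, -93.1, 130) tool delta mm [-74.1 199.3  65.5]
 -> (-169, -93.1, 22.7) tool delta mm [ 33.2 200.   65.9]
```

View pics/w3.png

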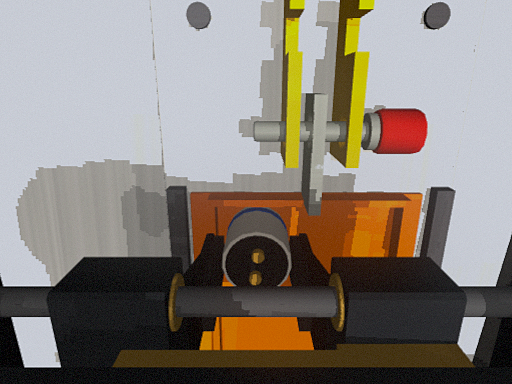

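It stopped 10 mm high with 37 N. I'll raise it and look.

{"op": "move_arm", "data": {"increments": [0, 0, 0, -0.012, 0, 0, 0.0, 0, 0, 0, -0.025, 0, 0, 0.0, 0, 0, 0, -0.025, 0, 0, 0.0]}}

```text
time_s: 4.55
tcp_pos: [0.6575, -0.1469, 0.0753]
ee_rot: [[0.006, -0.999, -0.054], [-0.001, -0.054, 0.999], [-1.0, -0.006, -0.001]]
wrist_force: [0.2, 0.1, 0.6]
gripper_width: 0.392
```

```bash
python3 - <<'E'
from h import *
where((31,-156.6,47))
a=r.capture('scene')[130:220,160:260,::-1]; b=r.capture('side')[180:280,220:340,::-1]
cv2.imwrite('pics/4.png',np.hstack([cv2.resize(a,(400,360),interpolation=3),cv2.resize(b,(400,360),interpolation=3)]))
im=r.capture('wrist'); cv2.imwrite('pics/w4.png',im[:,:,::-1])
E
```

```text
t 4.55 stand [  30.7 -157.7   75.3] w 0.392 F [0.2 0.1 0.6] yawY 180.03 tilt [ 0.33 -0.03]
 -> (31, -156.6, 47) tool delta mm [28.3 -0.2  1.1]
```

View pics/4.png

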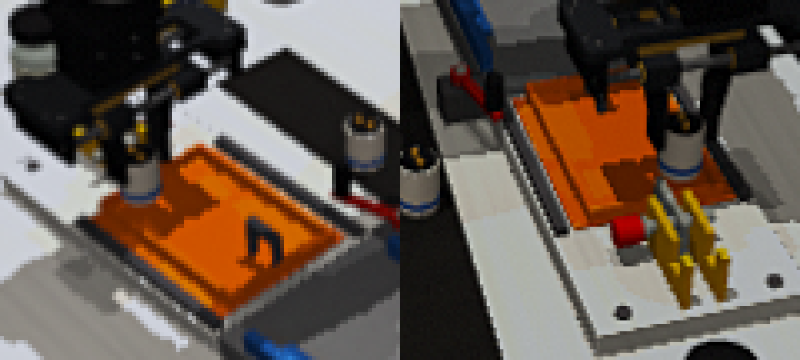

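View pics/w4.png

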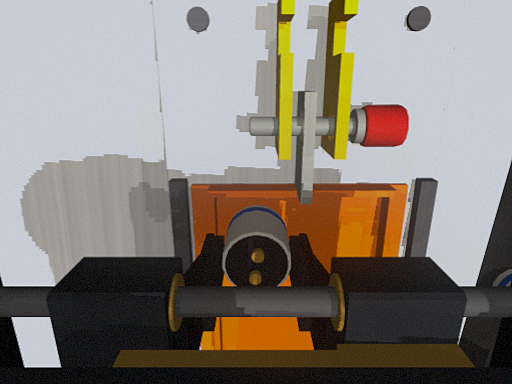

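```bash
python3 - <<'E'
from h import *
c=r.calibration('wrist'); T=np.array(c['tool_from_camera']); K=np.array([[c['fx'],0,c['cx']],[0,c['fy'],c['cy']],[0,0,1]])
for f in ('w2','w3','w4'):
    im=cv2.imread(f'pics/{f}.png'); h=cv2.cvtColor(im,cv2.COLOR_BGR2HSV)
    m=cv2.inRange(h,(10,120,90),(30,255,255))[240:300,235:280]
    n,l,s,ct=cv2.connectedComponentsWithStats(m)
    for i in range(1,n):
        if s[i,4]>10: print(f,(ct[i]+[235,240]).round(1),s[i])
    print(im[190:300:3,256].tolist()[::3])
# predicted pixel of upper stud for cap top at tool x = a
for tx in (-.010,-.015,-.02,-.025):
  for tz in (-.007,0,.007):
    p=np.linalg.inv(T)@[tx,0,tz,1]; print(tx,tz,(K@(p[:3]/p[2]))[:2].round(1),round(p[2],3))
E
```

```text
w2 [257.3 268. ] [ 16  20  13  15 145]
[[37, 39, 38], [31, 39, 37], [28, 29, 33], [89, 46, 23], [96, 105, 108], [95, 107, 110], [138, 150, 158], [39, 42, 39], [35, 64, 79], [51, 128, 173], [27, 29, 37], [52, 49, 54], [94, 93, 92]]
w3 [257.4 257.2] [17 12 12 11 94]
w3 [254.8 279.1] [15 34 11 11 90]
[[139, 147, 147], [44, 59, 97], [78, 51, 41], [79, 85, 91], [79, 88, 92], [83, 89, 93], [33, 31, 39], [38, 113, 159], [42, 117, 164], [14, 50, 72], [34, 111, 153], [36, 35, 42], [75, 75, 81]]
w4 [257.2 256.6] [ 16  12  13  10 105]
w4 [254.9 278.8] [15 34 11 11 98]
[[40, 63, 119], [23, 66, 135], [69, 38, 41], [73, 78, 91], [74, 79, 88], [54, 62, 72], [30, 25, 35], [28, 72, 96], [36, 60, 80], [18, 49, 71], [29, 93, 128], [36, 43, 45], [76, 74, 80]]
-0.01 -0.007 [256.  254.4] 0.161
-0.01 0 [256.  267.4] 0.163
-0.01 0.007 [256. 280.] 0.166
-0.015 -0.007 [256.  259.5] 0.157
-0.015 0 [256.  272.9] 0.159
-0.015 0.007 [256.  285.8] 0.161
-0.02 -0.007 [256. 265.] 0.152
-0.02 0 [256.  278.7] 0.154
-0.02 0.007 [256. 292.] 0.156
-0.025 -0.007 [256.  270.8] 0.147
-0.025 0 [256.  284.9] 0.149
-0.025 0.007 [256.  298.5] 0.151
```

The stud pixels show the cap slipped about 9 mm down in the grip, so the 37 N came from it already standing on the tray floor. I'll lower to TCP ≈58 and release.

{"op": "move_arm", "data": {"increments": [0, 0, 0, 0.007, 0, 0.001, 0.0, 0, 0, 0, 0.012, 0, 0.001, 0.0, 0, 0, 0, 0.0145, 0, 0.001, 0.0, 0, 0, 0, 0.0145, 0, 0.001, 0.0, 0, 0, 0, 0.0145, 0, 0.001, 0.046, 0, 0, 0, 0.0145, 0, 0.001, 0.046, 0, 0, 0, 0.0145, 0, 0.001, 0.046, 0, 0, 0, -0.01, 0, 0.001, 0.046, 0, 0, 0, -0.04, 0, 0.001, 0.046, 0, 0, 0, -0.065, 0.01, 0.005, 0.06]}}

```text
time_s: 5.53
tcp_pos: [0.6468, -0.143, 0.1372]
ee_rot: [[0.0, -0.999, -0.053], [-0.001, -0.053, 0.999], [-1.0, -0.0, -0.001]]
wrist_force: [-0.1, 0.0, 1.0]
gripper_width: 0.55
```

```bash
python3 - <<'E'
from h import *
where((-169,-93.1,110),(-169,-93.1,22.7))
b=r.capture('side')[110:290,180:340,::-1]
cv2.imwrite('pics/5.png',cv2.resize(b,None,fx=3.3,fy=3.3,interpolation=3))
E
```

```text
t 5.53 stand [  20.2 -153.2  137.2] w 0.55 F [-0.1  0.   1. ] yawY 180.0 tilt [ 0.02 -0.06]
 -> (-169, -93.1, 110) tool delta mm [ 27.  189.2  60.1]
 -> (-169, -93.1, 22.7) tool delta mm [114.3 189.2  60.2]
```

View pics/5.png

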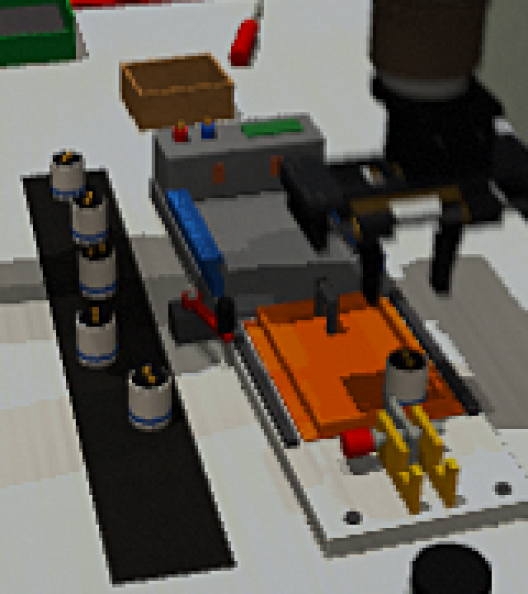

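{"op": "move_arm", "data": {"increments": [0, 0, 0, 0, 0.041, 0.013, 0.06, 0, 0, 0, 0.0, 0.08, 0.025, 0.06, 0, 0, 0, 0.0, 0.12, 0.04, 0.06, 0, 0, 0, 0.02, 0.158, 0.055, 0.06, 0, 0, 0, 0.04, 0.185, 0.06, 0.06, 0, 0, 0, 0.065, 0.189, 0.06, 0.06, 0, 0, 0, 0.09, 0.189, 0.06, 0.06, 0, 0, 0, 0.106, 0.189, 0.06, 0.06, 0, 0, 0, 0.114, 0.189, 0.06, 0.06, 0, 0, 0, 0.115, 0.189, 0.06, 0.06, 0, 0, 0, 0.115, 0.189, 0.06, 0.06, 0, 0, 0, 0.115, 0.189, 0.06, 0.0]}}

```text
time_s: 6.58
tcp_pos: [0.4546, -0.0925, 0.0226]
ee_rot: [[0.002, -0.999, -0.053], [0.0, -0.053, 0.999], [-1.0, -0.002, -0.0]]
wrist_force: [0.5, 0.1, 1.0]
gripper_width: 0.662
```

```bash
python3 - <<'E'
from h import *
where((-169,-93.1,22),(31,-115.6,120))
im=r.capture('wrist'); cv2.imwrite('pics/w6.png',im[:,:,::-1])
E
```

```text
t 6.58 stand [-169.1  -92.6   22.6] w 0.662 F [0.5 0.1 1. ] yawY 180.0 tilt [0.1 0. ]
 -> (-169, -93.1, 22) tool delta mm [ 0.6 -0.1 -0.5]
 -> (31, -115.6, 120) tool delta mm [ -97.1 -200.3  -23. ]
```

View pics/w6.png

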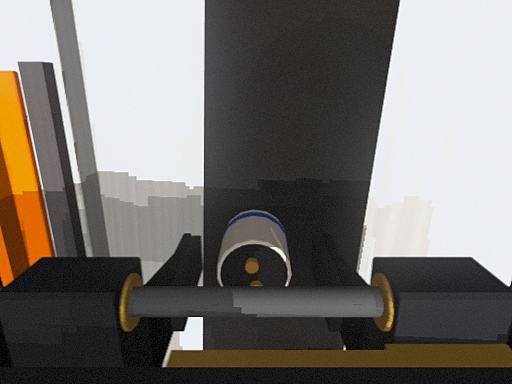

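{"op": "move_arm", "data": {"increments": [0, 0, 0, 0, 0, 0, 0.0, 0, 0, 0, 0, 0, 0, 0.0, 0, 0, 0, 0, 0, 0, 0.0, 0, 0, 0, 0, 0, 0, 0.0, 0, 0, 0, -0.005, 0, 0, 0.0, 0, 0, 0, -0.02, 0, 0, 0.0, 0, 0, 0, -0.045, 0, 0, 0.0, 0, 0, 0, -0.07, -0.01, 0, 0.0, 0, 0, 0, -0.09, -0.03, -0.003, 0.0, 0, 0, 0, -0.097, -0.06, -0.007, 0.0, 0, 0, 0, -0.097, -0.095, -0.012, 0.0, 0, 0, 0, -0.097, -0.13, -0.018, 0.0]}}

```text
time_s: 7.63
tcp_pos: [0.5856, -0.1036, 0.1206]
ee_rot: [[0.002, -0.999, -0.053], [0.0, -0.053, 0.999], [-1.0, -0.002, 0.0]]
wrist_force: [0.4, -0.1, -0.3]
gripper_width: 0.393
```

```bash
cat >> h.py <<'E'
def held(name):
    # stud pixels of the held cap -> cap top height relative to TCP (tool x of stud tips) and offset
    im=r.capture('wrist'); cv2.imwrite(f'pics/{name}.png',im[:,:,::-1]); h=cv2.cvtColor(im,cv2.COLOR_RGB2HSV)
    m=cv2.inRange(h,(10,120,80),(30,255,255))[225:290,215:300]
    n,l,s,ct=cv2.connectedComponentsWithStats(m)
    L=[((ct[i]+[215,225]).round(1).tolist(),int(s[i,4])) for i in range(1,n) if s[i,4]>15]; print('studs',L)
E
python3 - <<'E'
from h import *
where((31,-115.6,120),(31,-115.6,46)); held('w7')
E
```

```text
t 7.63 stand [ -38.8 -110.6  120.6] w 0.393 F [ 0.4 -0.1 -0.3] yawY 180.01 tilt [0.11 0.03]
 -> (31, -115.6, 120) tool delta mm [  0.7 -69.8  -5. ]
 -> (31, -115.6, 46) tool delta mm [ 74.7 -69.7  -5. ]
studs [([220.6, 229.8], 134), ([254.2, 265.4], 163), ([258.2, 283.5], 40)]
```

View pics/w7.png

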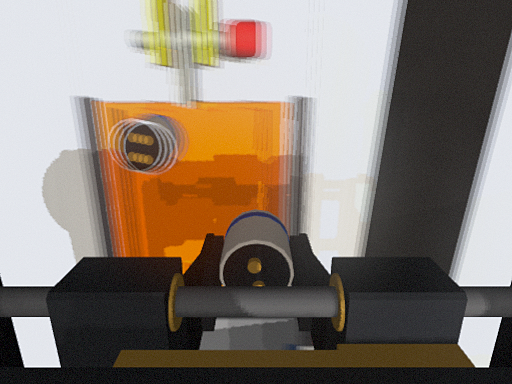

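{"op": "move_arm", "data": {"increments": [0, 0, 0, 0, -0.035, -0.002, 0.0, 0, 0, 0, 0, -0.062, -0.005, 0.0, 0, 0, 0, 0.01, -0.0697, -0.005, 0.0, 0, 0, 0, 0.035, -0.0697, -0.005, 0.0, 0, 0, 0, 0.055, -0.0697, -0.005, 0.0, 0, 0, 0, 0.067, -0.0697, -0.005, 0.0, 0, 0, 0, 0.071, -0.0697, -0.005, 0.0, 0, 0, 0, 0.073, -0.0697, -0.005, 0.0, 0, 0, 0, 0.0735, -0.0697, -0.005, 0.0, 0, 0, 0, 0.0735, -0.0697, -0.005, 0.0]}}

```text
time_s: 8.52
tcp_pos: [0.6533, -0.105, 0.0465]
ee_rot: [[-0.001, -0.999, -0.053], [-0.0, -0.053, 0.999], [-1.0, 0.001, -0.0]]
wrist_force: [-1.8, -0.0, 2.4]
gripper_width: 0.395
```

```bash
python3 - <<'E'
from h import *
where((31,-115.6,46.6),(-193.6,4.4,120),(-193.6,4.4,22)); held('w8')
E
```

```text
t 8.52 stand [  28.7 -115.6   46.5] w 0.395 F [-1.8 -0.   2.4] yawY 180.01 tilt [-0.07 -0.02]
 -> (31, -115.6, 46.6) tool delta mm [-0.1 -2.3 -0. ]
 -> (-193.6, 4.4, 120) tool delta mm [-73.3 222.4 120. ]
 -> (-193.6, 4.4, 22) tool delta mm [ 24.7 222.3 120. ]
studs [([220.5, 229.6], 130), ([292.5, 229.9], 153), ([254.7, 266.0], 142), ([259.9, 284.0], 19)]
```

View pics/w8.png

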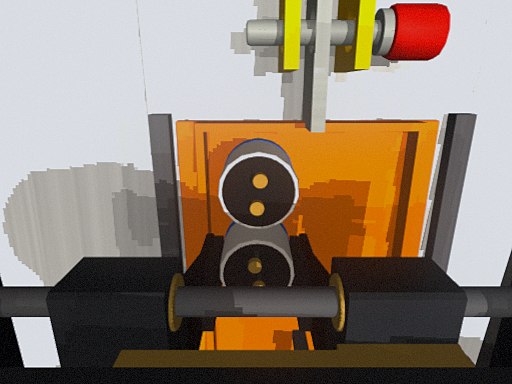

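{"op": "move_arm", "data": {"increments": [0, 0, 0, 0, 0, 0, 0.046, 0, 0, 0, 0, 0, 0, 0.046, 0, 0, 0, 0, 0, 0, 0.046, 0, 0, 0, -0.02, 0, 0, 0.046, 0, 0, 0, -0.05, 0, 0, 0.046, 0, 0, 0, -0.073, 0.015, 0.005, 0.06, 0, 0, 0, -0.073, 0.05, 0.025, 0.06, 0, 0, 0, -0.073, 0.085, 0.045, 0.06, 0, 0, 0, -0.073, 0.12, 0.065, 0.06, 0, 0, 0, -0.073, 0.155, 0.085, 0.06, 0, 0, 0, -0.073, 0.19, 0.105, 0.06, 0, 0, 0, -0.073, 0.22, 0.12, 0.06]}}

```text
time_s: 9.57
tcp_pos: [0.4263, 0.0039, 0.1184]
ee_rot: [[0.001, -0.999, -0.053], [0.001, -0.053, 0.999], [-1.0, -0.001, 0.001]]
wrist_force: [0.4, 0.2, 0.5]
gripper_width: 0.691
```

```bash
python3 - <<'E'
from h import *
where((-193.6,4.4,22)); held('w9')
E
```

```text
t 9.57 stand [-192.2    5.2  118.4] w 0.691 F [0.4 0.2 0.5] yawY 179.99 tilt [0.04 0.03]
 -> (-193.6, 4.4, 22) tool delta mm [96.4  1.5 -0.9]
studs []
```

View pics/w9.png

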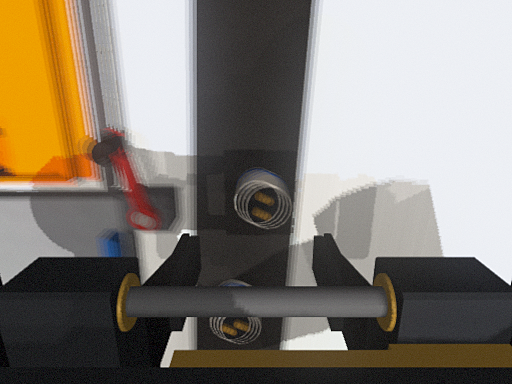

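```bash
python3 - <<'E'
from h import *
C=cam('wrist'); print((st(onz(C,[(264,204)],.040)[0])*1000).round(1),(st(onz(C,[(235,327)],.040)[0])*1000).round(1))
where((-193.6,4.4,22))
E
```

```text
[-204.6    4.3   40. ] [-181.5  112.    40. ]
t 9.62 stand [-198.4    5.4  117.7] w 0.686 F [-6.5  0.  -0.9] yawY 179.97 tilt [-0.3   0.03]
 -> (-193.6, 4.4, 22) tool delta mm [95.7 -5.3 -1.1]
```

{"op": "move_arm", "data": {"increments": [0, 0, 0, 0.015, 0.001, -0.001, 0.06, 0, 0, 0, 0.03, 0.001, -0.001, 0.06, 0, 0, 0, 0.03, 0.001, -0.001, 0.06, 0, 0, 0, 0.03, 0.001, -0.001, 0.06]}}

```text
time_s: 9.95
tcp_pos: [0.4274, 0.0022, 0.0883]
ee_rot: [[-0.001, -0.999, -0.053], [-0.0, -0.053, 0.999], [-1.0, 0.001, -0.0]]
wrist_force: [0.7, -0.9, -0.3]
gripper_width: 0.69
```

```bash
python3 - <<'E'
from h import *
s=r.sense(); where((-193.6,4.4,22)); held('w10')
im=cv2.imread('pics/w10.png'); g=cv2.cvtColor(im,cv2.COLOR_BGR2HSV); m=cv2.inRange(g,(10,110,80),(30,255,255))[150:285,200:320]
n,l,st_,ct=cv2.connectedComponentsWithStats(m); C=cam('wrist',s)
for i in range(1,n):
    if st_[i,4]>15: p=ct[i]+[200,150]; print(p,(st(onz(C,[p],.044)[0])*1000).round(1))
E
```

```text
t 9.95 stand [-191.2    3.5   88.3] w 0.69 F [ 0.7 -0.9 -0.3] yawY 180.01 tilt [-0.04 -0.03]
 -> (-193.6, 4.4, 22) tool delta mm [66.3  2.3  1. ]
studs [([256.7, 230.6], 78)]
[259.46341463 213.37804878] [-193.4   -3.4   44. ]
[256.73076923 230.64102564] [-191.7    8.4   44. ]
```

View pics/w10.png

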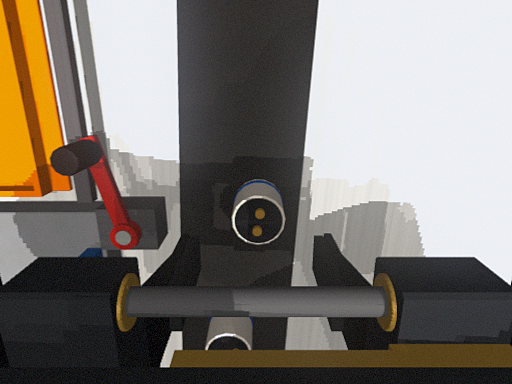

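{"op": "move_arm", "data": {"increments": [0, 0, 0, 0.03, 0.001, -0.001, 0.06, 0, 0, 0, 0.052, 0.001, -0.001, 0.06, 0, 0, 0, 0.064, 0.001, -0.001, 0.06, 0, 0, 0, 0.066, 0.001, -0.001, 0.06, 0, 0, 0, 0.066, 0.001, -0.001, 0.06, 0, 0, 0, 0.066, 0.001, -0.001, 0.0, 0, 0, 0, 0.066, 0.001, -0.001, 0.0, 0, 0, 0, 0.066, 0.001, -0.001, 0.0, 0, 0, 0, 0.066, 0.001, -0.001, 0.0, 0, 0, 0, 0.066, 0.001, -0.001, 0.0, 0, 0, 0, 0.056, 0.001, -0.001, 0.0, 0, 0, 0, 0.036, 0.001, -0.001, 0.0]}}

```text
time_s: 11.0
tcp_pos: [0.4246, 0.0006, 0.0513]
ee_rot: [[-0.005, -0.999, -0.052], [-0.002, -0.052, 0.999], [-1.0, 0.005, -0.001]]
wrist_force: [0.0, -0.7, -0.9]
gripper_width: 0.395
```

```bash
python3 - <<'E'
from h import *
where((30.5,-74.6,115),(30.5,-74.6,46.6)); held('w11')
E
```

```text
t 11.0 stand [-194.1    2.    51.3] w 0.395 F [ 0.  -0.7 -0.9] yawY 179.96 tilt [-0.3 -0.1]
 -> (30.5, -74.6, 115) tool delta mm [ -64.8 -224.4  -76.5]
 -> (30.5, -74.6, 46.6) tool delta mm [   3.6 -224.7  -76.4]
studs [([258.3, 267.8], 165), ([254.5, 284.2], 24)]
```

{"op": "move_arm", "data": {"increments": [0, 0, 0, -0.03, 0, 0, 0.0, 0, 0, 0, -0.06, -0.01, -0.005, 0.0, 0, 0, 0, -0.066, -0.04, -0.015, 0.0, 0, 0, 0, -0.066, -0.075, -0.028, 0.0, 0, 0, 0, -0.066, -0.11, -0.042, 0.0, 0, 0, 0, -0.066, -0.145, -0.055, 0.0, 0, 0, 0, -0.066, -0.18, -0.068, 0.0, 0, 0, 0, -0.066, -0.21, -0.0765, 0.0, 0, 0, 0, -0.066, -0.2245, -0.0765, 0.0, 0, 0, 0, -0.05, -0.2245, -0.0765, 0.0, 0, 0, 0, -0.028, -0.2245, -0.0765, 0.0, 0, 0, 0, -0.015, -0.2245, -0.0765, 0.0]}}

```text
time_s: 12.05
tcp_pos: [0.6535, -0.0634, 0.0648]
ee_rot: [[-0.003, -0.999, -0.052], [0.001, -0.052, 0.999], [-1.0, 0.003, 0.001]]
wrist_force: [-0.8, 0.2, -1.7]
gripper_width: 0.395
```

```bash
python3 - <<'E'
from h import *
where((30.5,-74.6,46.6)); held('w12')
E
```

```text
t 12.05 stand [ 31.1 -74.1  64.8] w 0.395 F [-0.8  0.2 -1.7] yawY 179.93 tilt [-0.18  0.03]
 -> (30.5, -74.6, 46.6) tool delta mm [18.2  0.6 -0.6]
studs [([221.2, 229.7], 142), ([292.0, 230.0], 164), ([258.4, 267.7], 165), ([254.6, 284.2], 24)]
```

View pics/w12.png

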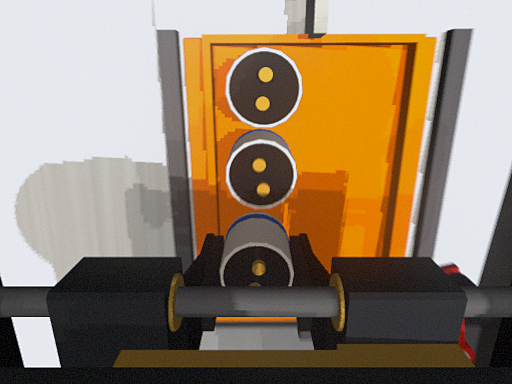

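{"op": "move_arm", "data": {"increments": [0, 0, 0, 0.008, 0, 0, 0.0, 0, 0, 0, 0.014, 0, 0, 0.0, 0, 0, 0, 0.0165, 0, 0, 0.0, 0, 0, 0, 0.017, 0, 0, 0.0, 0, 0, 0, 0.017, 0, 0, 0.0, 0, 0, 0, 0.017, 0, 0, 0.046, 0, 0, 0, 0.017, 0, 0, 0.046, 0, 0, 0, 0.017, 0, 0, 0.046, 0, 0, 0, -0.005, 0, 0, 0.046, 0, 0, 0, -0.035, 0, 0, 0.046, 0, 0, 0, -0.065, 0.015, 0.01, 0.06]}}

```text
time_s: 13.02
tcp_pos: [0.6405, -0.0552, 0.1327]
ee_rot: [[0.0, -0.999, -0.052], [-0.001, -0.052, 0.999], [-1.0, -0.0, -0.001]]
wrist_force: [1.0, 0.4, 1.2]
gripper_width: 0.551
```

```bash
python3 - <<'E'
from h import *
where((-171,108.3,90),(-171,108.3,22))
b=r.capture('side')[110:290,180:340,::-1]
cv2.imwrite('pics/13.png',cv2.resize(b,None,fx=3.3,fy=3.3,interpolation=3))
E
```

```text
t 13.02 stand [ 18.6 -65.2 132.7] w 0.551 F [1.  0.4 1.2] yawY 179.93 tilt [ 0.02 -0.06]
 -> (-171, 108.3, 90) tool delta mm [ 42.5 189.8 173.3]
 -> (-171, 108.3, 22) tool delta mm [110.5 189.8 173.4]
```

View pics/13.png

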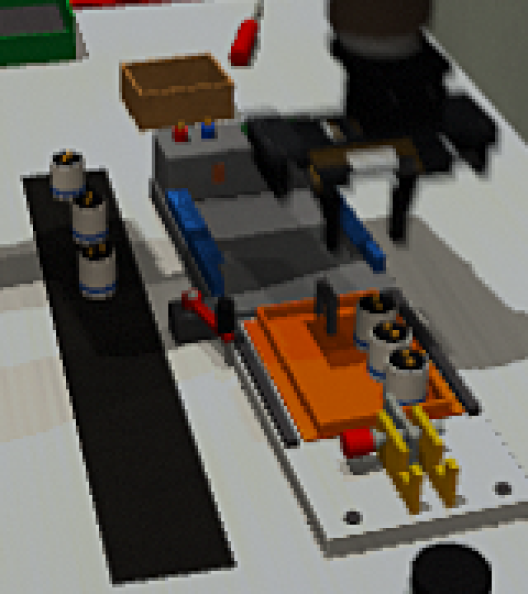

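{"op": "move_arm", "data": {"increments": [0, 0, 0, 0, 0.028, 0.025, 0.06, 0, 0, 0, 0, 0.056, 0.051, 0.06, 0, 0, 0, 0, 0.084, 0.077, 0.06, 0, 0, 0, 0.0, 0.112, 0.102, 0.06, 0, 0, 0, 0.01, 0.138, 0.126, 0.06, 0, 0, 0, 0.02, 0.162, 0.148, 0.06, 0, 0, 0, 0.032, 0.18, 0.164, 0.06, 0, 0, 0, 0.04, 0.189, 0.172, 0.06, 0, 0, 0, 0.043, 0.19, 0.173, 0.06, 0, 0, 0, 0.043, 0.19, 0.173, 0.06]}}

```text
time_s: 13.9
tcp_pos: [0.4399, 0.1089, 0.0894]
ee_rot: [[-0.0, -0.999, -0.055], [-0.0, -0.055, 0.999], [-1.0, 0.0, -0.0]]
wrist_force: [0.2, -0.2, -1.1]
gripper_width: 0.689
```

```bash
cat >> h.py <<'E'
def look(name):
    s=r.sense(); where(); im=r.capture('wrist'); cv2.imwrite(f'pics/{name}.png',im[:,:,::-1]); g=cv2.cvtColor(im,cv2.COLOR_RGB2HSV); m=cv2.inRange(g,(10,110,80),(30,255,255))[120:287,170:340]
    n,l,S,ct=cv2.connectedComponentsWithStats(m); C=cam('wrist',s)
    for i in range(1,n):
        if S[i,4]>15: p=ct[i]+[170,120]; print(p.round(1),(st(onz(C,[p],.044)[0])*1000).round(1),S[i,4])
E
python3 - <<'E'
from h import *
look('w14')
E
```

```text
t 13.9 stand [-173.1  109.3   89.4] w 0.689 F [ 0.2 -0.2 -1.1] yawY 180.1 tilt [-0.01 -0.01]
[260.7 217.9] [-176.  106.   44.] 79
[242.6 223.1] [-164.5  109.6   44. ] 87
```

View pics/w14.png

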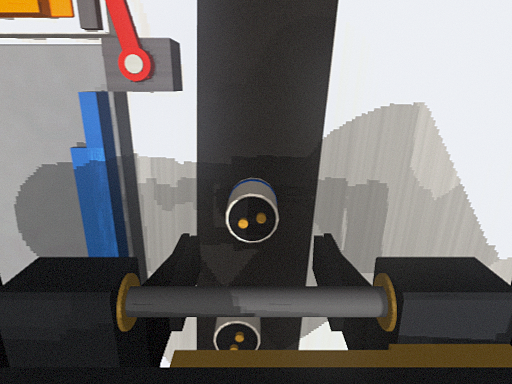

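{"op": "move_arm", "data": {"increments": [0, 0, 0, 0.03, -0.001, -0.001, 0.06, 0, 0, 0, 0.052, -0.001, -0.001, 0.06, 0, 0, 0, 0.064, -0.001, -0.001, 0.06, 0, 0, 0, 0.067, -0.001, -0.001, 0.06, 0, 0, 0, 0.067, -0.001, -0.001, 0.06, 0, 0, 0, 0.067, -0.001, -0.001, 0.0, 0, 0, 0, 0.067, -0.001, -0.001, 0.0, 0, 0, 0, 0.067, -0.001, -0.001, 0.0, 0, 0, 0, 0.067, -0.001, -0.001, 0.0, 0, 0, 0, 0.067, -0.001, -0.001, 0.0, 0, 0, 0, 0.056, -0.001, -0.001, 0.0, 0, 0, 0, 0.026, -0.001, -0.001, 0.0]}}

```text
time_s: 14.95
tcp_pos: [0.4386, 0.1061, 0.0611]
ee_rot: [[-0.008, -0.999, -0.052], [-0.004, -0.052, 0.999], [-1.0, 0.008, -0.004]]
wrist_force: [1.1, -0.5, -0.3]
gripper_width: 0.394
```

```bash
python3 - <<'E'
from h import *
where((-28.5,-156,118),(-28.5,-156,46.6)); held('w15')
E
```

```text
t 14.95 stand [-174.6  106.6   61.1] w 0.394 F [ 1.1 -0.5 -0.3] yawY 179.94 tilt [-0.45 -0.25]
 -> (-28.5, -156, 118) tool delta mm [ -57.1 -145.9 -262.7]
 -> (-28.5, -156, 46.6) tool delta mm [  14.3 -146.5 -262.4]
studs [([269.0, 274.7], 165), ([243.5, 280.4], 133)]
```

{"op": "move_arm", "data": {"increments": [0, 0, 0, -0.03, 0, 0, 0.0, 0, 0, 0, -0.057, -0.01, -0.02, 0.0, 0, 0, 0, -0.057, -0.027, -0.05, 0.0, 0, 0, 0, -0.057, -0.045, -0.083, 0.0, 0, 0, 0, -0.057, -0.063, -0.117, 0.0, 0, 0, 0, -0.057, -0.081, -0.151, 0.0, 0, 0, 0, -0.057, -0.099, -0.185, 0.0, 0, 0, 0, -0.057, -0.117, -0.217, 0.0, 0, 0, 0, -0.057, -0.133, -0.243, 0.0, 0, 0, 0, -0.057, -0.143, -0.259, 0.0, 0, 0, 0, -0.057, -0.146, -0.2625, 0.0, 0, 0, 0, -0.04, -0.146, -0.2625, 0.0]}}

```text
time_s: 16.0
tcp_pos: [0.6039, -0.1483, 0.1062]
ee_rot: [[0.007, -0.999, -0.052], [-0.001, -0.052, 0.999], [-1.0, -0.007, -0.001]]
wrist_force: [0.1, 0.5, -0.6]
gripper_width: 0.393
```

```bash
python3 - <<'E'
from h import *
where((-28.5,-156,46.6)); held('w16')
E
```

```text
t 16.0 stand [ -22.9 -156.2  106.2] w 0.393 F [ 0.1  0.5 -0.6] yawY 179.93 tilt [ 0.43 -0.06]
 -> (-28.5, -156, 46.6) tool delta mm [59.6  6.   0.3]
studs [([220.9, 230.0], 142), ([292.2, 229.9], 144), ([268.8, 276.0], 123), ([243.6, 281.7], 92)]
```

View pics/w16.png

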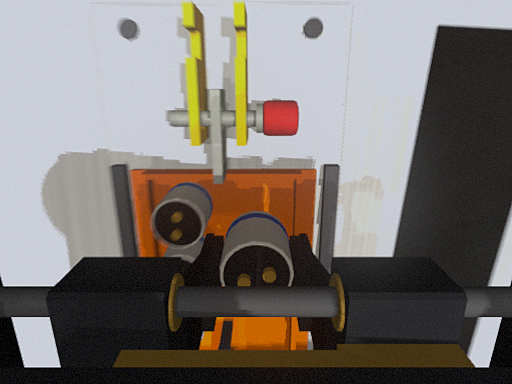

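{"op": "move_arm", "data": {"increments": [0, 0, 0, 0.015, 0.005, 0, 0.0, 0, 0, 0, 0.032, 0.005, 0, 0.0, 0, 0, 0, 0.042, 0.005, 0, 0.0, 0, 0, 0, 0.045, 0.005, 0, 0.0, 0, 0, 0, 0.045, 0.005, 0, 0.0]}}

```text
time_s: 16.47
tcp_pos: [0.5954, -0.1465, 0.0579]
ee_rot: [[-0.002, -0.999, -0.054], [0.0, -0.054, 0.999], [-1.0, 0.002, 0.0]]
wrist_force: [1.1, 0.8, -0.3]
gripper_width: 0.392
```

```bash
python3 - <<'E'
from h import *
where((-30,-156,46.6)); held('w17')
E
```

```text
t 16.47 stand [ -31.4 -154.    57.9] w 0.392 F [ 1.1  0.8 -0.3] yawY 180.04 tilt [-0.1  0. ]
 -> (-30, -156, 46.6) tool delta mm [11.3 -1.4 -2. ]
studs [([220.8, 229.8], 139), ([293.3, 230.2], 127), ([269.0, 276.0], 117), ([243.6, 281.7], 92)]
```

View pics/w17.png

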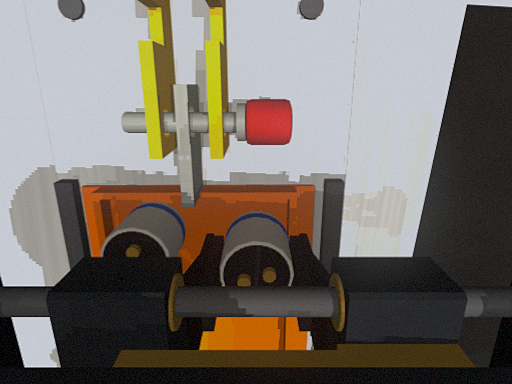

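{"op": "move_arm", "data": {"increments": [0, 0, 0, 0.006, -0.001, -0.001, 0.0, 0, 0, 0, 0.01, -0.001, -0.001, 0.0, 0, 0, 0, 0.0112, -0.001, -0.001, 0.0, 0, 0, 0, 0.0112, -0.001, -0.001, 0.0, 0, 0, 0, 0.0112, -0.001, -0.001, 0.043, 0, 0, 0, 0.0112, -0.001, -0.001, 0.043, 0, 0, 0, 0.0112, -0.001, -0.001, 0.043, 0, 0, 0, -0.008, -0.001, -0.001, 0.043, 0, 0, 0, -0.03, -0.001, -0.001, 0.043, 0, 0, 0, -0.06, 0.005, 0.01, 0.06, 0, 0, 0, -0.07, 0.02, 0.04, 0.06]}}

```text
time_s: 17.43
tcp_pos: [0.5776, -0.1102, 0.1325]
ee_rot: [[0.009, -0.999, -0.05], [-0.002, -0.051, 0.999], [-1.0, -0.009, -0.002]]
wrist_force: [0.9, 0.6, 1.4]
gripper_width: 0.57
```

```bash
python3 - <<'E'
from h import *
where((-160,203.9,110),(-160,203.9,22))
b=r.capture('side')[110:290,180:340,::-1]
cv2.imwrite('pics/18.png',cv2.resize(b,None,fx=3.3,fy=3.3,interpolation=3))
E
```

```text
t 17.43 stand [ -47.2 -116.7  132.5] w 0.57 F [0.9 0.6 1.4] yawY 179.86 tilt [ 0.5 -0.1]
 -> (-160, 203.9, 110) tool delta mm [ 20.8 113.8 320.4]
 -> (-160, 203.9, 22) tool delta mm [108.8 114.6 320.6]
```

View pics/18.png

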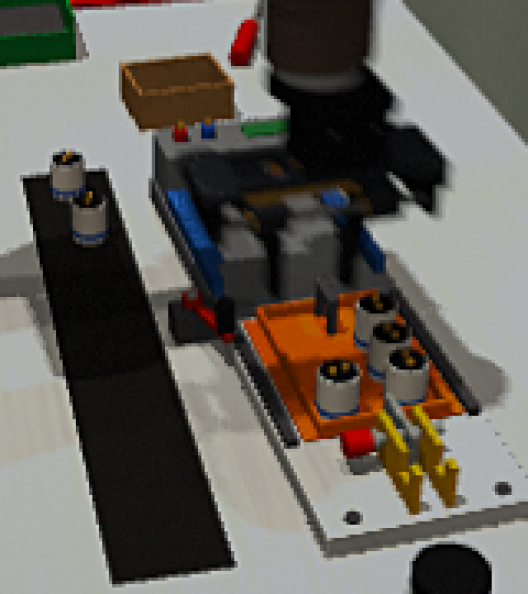

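{"op": "move_arm", "data": {"increments": [7, 0, 0, 0, 0.012, 0.035, 0.06, 14, 0, 0, 0, 0.024, 0.07, 0.06, 21, 0, 0, 0, 0.036, 0.105, 0.06, 28, 0, 0, 0, 0.048, 0.14, 0.06, 35, 0, 0, 0, 0.06, 0.175, 0.06, 42, 0, 0, 0, 0.072, 0.21, 0.06, 49, 0, 0, 0, 0.084, 0.24, 0.06, 56, 0, 0, 0, 0.096, 0.27, 0.06, 63, 0, 0, 0.005, 0.105, 0.295, 0.06, 70, 0, 0, 0.015, 0.111, 0.312, 0.06, 77, 0, 0, 0.02, 0.114, 0.32, 0.06, 84, 0, 0, 0.02, 0.114, 0.32, 0.06]}}

```text
time_s: 18.48
tcp_pos: [0.4418, 0.2067, 0.1075]
ee_rot: [[-0.001, -0.215, 0.977], [-0.001, 0.977, 0.215], [-1.0, -0.001, -0.002]]
wrist_force: [-0.8, 0.8, 0.4]
gripper_width: 0.689
```

{"op": "move_arm", "data": {"increments": [6, 0, 0, 0.01, 0, 0, 0.06, 6, 0, 0, 0.02, 0, 0, 0.06, 6, 0, 0, 0.02, 0, 0, 0.06, 6, 0, 0, 0.02, 0, 0, 0.06]}}

```text
time_s: 18.82
tcp_pos: [0.4428, 0.2051, 0.0882]
ee_rot: [[-0.001, -0.116, 0.993], [-0.001, 0.993, 0.116], [-1.0, -0.001, -0.001]]
wrist_force: [0.2, -0.0, 0.4]
gripper_width: 0.692
```

```bash
python3 - <<'E'
from h import *
look('w19'); where((-160,203.9,22))
E
```

```text
t 18.82 stand [-165.1  205.2   88.2] w 0.692 F [ 0.2 -0.   0.4] yawY 93.62 tilt [-0.05 -0.05]
[243.6 229.3] [-161.5  198.4   44. ] 84
[260.9 236.6] [-157.1  209.8   44. ] 76
t 18.87 stand [-164.6  205.5   88.7] w 0.688 F [-0.1  0.3  0.2] yawY 93.61 tilt [ 0.01 -0.  ]
 -> (-160, 203.9, 22) tool delta mm [66.7 -1.9  4.5]
```

View pics/w19.png

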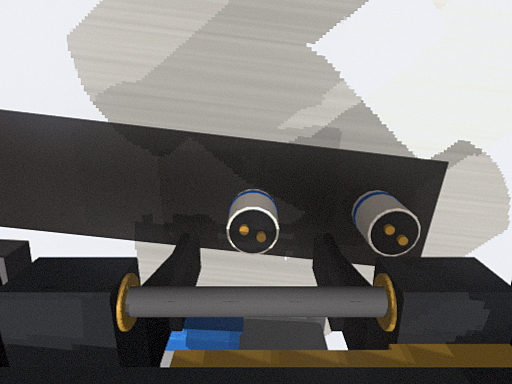

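{"op": "move_arm", "data": {"increments": [3, 0, 0, 0.03, -0.0015, 0.005, 0.06, 3, 0, 0, 0.052, -0.0015, 0.005, 0.06, 3, 0, 0, 0.064, -0.0015, 0.005, 0.06, 3, 0, 0, 0.0665, -0.0015, 0.005, 0.06, 3, 0, 0, 0.0665, -0.0015, 0.005, 0.06, 3, 0, 0, 0.0665, -0.0015, 0.005, 0.0, 3, 0, 0, 0.0665, -0.0015, 0.005, 0.0, 3, 0, 0, 0.0665, -0.0015, 0.005, 0.0, 3, 0, 0, 0.0665, -0.0015, 0.005, 0.0, 3, 0, 0, 0.0665, -0.0015, 0.005, 0.0, 3, 0, 0, 0.056, -0.0015, 0.005, 0.0, 3, 0, 0, 0.03, -0.0015, 0.005, 0.0]}}

```text
time_s: 19.87
tcp_pos: [0.4461, 0.2028, 0.0562]
ee_rot: [[-0.006, -0.062, 0.998], [-0.005, 0.998, 0.062], [-1.0, -0.004, -0.006]]
wrist_force: [0.1, 0.4, -1.4]
gripper_width: 0.396
```

```bash
python3 - <<'E'
from h import *
where((-30,-115.5,118),(-30,-115.5,46.6)); held('w20')
E
```

```text
t 19.87 stand [-161.9  202.7   56.2] w 0.396 F [ 0.1  0.4 -1.4] yawY 90.53 tilt [-0.35 -0.27]
 -> (-30, -115.5, 118) tool delta mm [ -61.2 -319.7  128.6]
 -> (-30, -115.5, 46.6) tool delta mm [  10.2 -319.4  129. ]
studs [([243.7, 277.2], 171), ([268.2, 282.1], 76)]
```

View pics/w20.png

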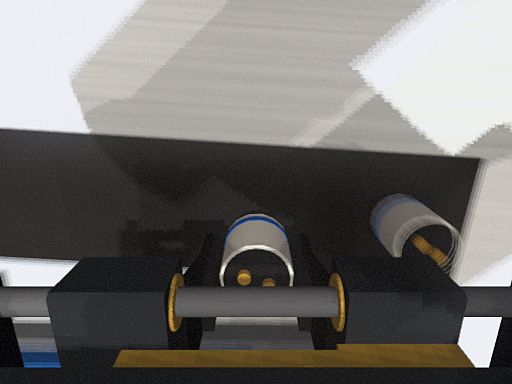

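{"op": "move_arm", "data": {"increments": [0, 0, 0, -0.035, 0, 0, 0.0, -7, 0, 0, -0.062, -0.02, 0.005, 0.0, -14, 0, 0, -0.062, -0.05, 0.02, 0.0, -21, 0, 0, -0.062, -0.085, 0.034, 0.0, -28, 0, 0, -0.062, -0.12, 0.048, 0.0, -35, 0, 0, -0.062, -0.155, 0.062, 0.0, -42, 0, 0, -0.062, -0.19, 0.076, 0.0, -49, 0, 0, -0.062, -0.225, 0.09, 0.0, -56, 0, 0, -0.062, -0.26, 0.104, 0.0, -63, 0, 0, -0.062, -0.29, 0.116, 0.0, -70, 0, 0, -0.062, -0.312, 0.124, 0.0, -77, 0, 0, -0.062, -0.318, 0.127, 0.0]}}

```text
time_s: 20.92
tcp_pos: [0.5961, -0.1087, 0.1201]
ee_rot: [[0.001, -0.972, 0.235], [-0.001, 0.235, 0.972], [-1.0, -0.001, -0.0]]
wrist_force: [-0.6, -0.5, 0.3]
gripper_width: 0.393
```

{"op": "move_arm", "data": {"increments": [-7, 0, 0, 0.01, 0, 0, 0.0, -13.5, 0, 0, 0.02, 0, 0, 0.0, -13.5, 0, 0, 0.035, 0, 0, 0.0, -13.5, 0, 0, 0.045, 0, 0, 0.0, -13.5, 0, 0, 0.045, 0, 0, 0.0]}}

```text
time_s: 21.33
tcp_pos: [0.5931, -0.1049, 0.0729]
ee_rot: [[-0.005, -1.0, 0.005], [0.0, 0.005, 1.0], [-1.0, 0.005, 0.0]]
wrist_force: [-0.1, 0.1, -1.2]
gripper_width: 0.39
```

```bash
python3 - <<'E'
from h import *
where((-30,-115.5,46.6)); held('w21')
E
```

```text
t 21.33 stand [ -31.5 -112.3   72.9] w 0.39 F [-0.1  0.1 -1.2] yawY 176.68 tilt [-0.3   0.01]
 -> (-30, -115.5, 46.6) tool delta mm [26.3 -1.8 -3.1]
studs [([221.8, 230.0], 164), ([291.5, 230.2], 175), ([244.0, 277.8], 146), ([268.6, 282.4], 65)]
```

View pics/w21.png

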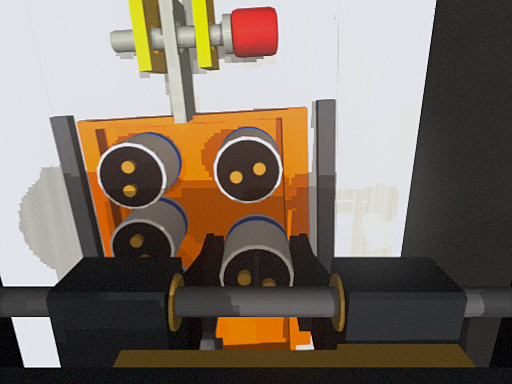

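{"op": "move_arm", "data": {"increments": [-3.3, 0, 0, 0.008, -0.001, -0.0025, 0.0, -3.3, 0, 0, 0.018, -0.001, -0.0025, 0.0, -3.3, 0, 0, 0.024, -0.001, -0.0025, 0.0, -3.3, 0, 0, 0.0258, -0.001, -0.0025, 0.0, -3.3, 0, 0, 0.0258, -0.001, -0.0025, 0.0, -3.3, 0, 0, 0.0258, -0.001, -0.0025, 0.043, -3.3, 0, 0, 0.0258, -0.001, -0.0025, 0.043, -3.3, 0, 0, 0.0258, -0.001, -0.0025, 0.043, -3.3, 0, 0, 0.01, -0.001, -0.0025, 0.043, -3.3, 0, 0, -0.015, -0.001, -0.0025, 0.043, -3.3, 0, 0, -0.045, 0.0, 0.01, 0.06, -3.3, 0, 0, -0.055, 0.01, 0.045, 0.06]}}

```text
time_s: 22.38
tcp_pos: [0.589, -0.0621, 0.1351]
ee_rot: [[0.009, -0.999, -0.05], [-0.001, -0.05, 0.999], [-1.0, -0.009, -0.002]]
wrist_force: [1.7, 0.7, 1.7]
gripper_width: 0.571
```

```bash
python3 - <<'E'
from h import *
where((-164.2,294.2,110))
b=r.capture('side')[110:290,180:340,::-1]
cv2.imwrite('pics/22.png',cv2.resize(b,None,fx=3.3,fy=3.3,interpolation=3))
E
```

```text
t 22.38 stand [-33.3 -69.3 135.1] w 0.571 F [1.7 0.7 1.7] yawY 179.84 tilt [ 0.53 -0.06]
 -> (-164.2, 294.2, 110) tool delta mm [ 23.4 132.2 363.2]
```

View pics/22.png

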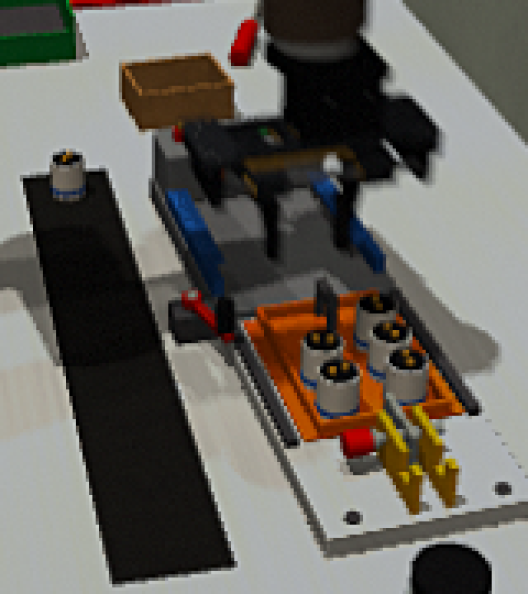

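{"op": "move_arm", "data": {"increments": [7, 0, 0, 0, 0.012, 0.034, 0.06, 14, 0, 0, 0, 0.024, 0.068, 0.06, 21, 0, 0, 0, 0.036, 0.102, 0.06, 28, 0, 0, 0, 0.048, 0.136, 0.06, 35, 0, 0, 0, 0.06, 0.17, 0.06, 42, 0, 0, 0, 0.072, 0.204, 0.06, 49, 0, 0, 0, 0.084, 0.238, 0.06, 56, 0, 0, 0, 0.096, 0.27, 0.06, 63, 0, 0, 0.0, 0.107, 0.3, 0.06, 70, 0, 0, 0.005, 0.118, 0.33, 0.06, 77, 0, 0, 0.015, 0.127, 0.352, 0.06, 84, 0, 0, 0.02, 0.13, 0.361, 0.06]}}

```text
time_s: 23.43
tcp_pos: [0.4346, 0.2963, 0.1102]
ee_rot: [[0.0, -0.204, 0.979], [0.001, 0.979, 0.204], [-1.0, 0.001, 0.001]]
wrist_force: [0.2, -1.1, -0.8]
gripper_width: 0.691
```

{"op": "move_arm", "data": {"increments": [6, 0, 0, 0.01, 0, 0, 0.06, 6, 0, 0, 0.02, 0, 0, 0.06, 6, 0, 0, 0.02, 0, 0, 0.06, 6, 0, 0, 0.02, 0, 0, 0.06]}}

```text
time_s: 23.77
tcp_pos: [0.4359, 0.293, 0.09]
ee_rot: [[-0.001, -0.106, 0.994], [-0.001, 0.994, 0.106], [-1.0, -0.001, -0.001]]
wrist_force: [-0.5, 0.2, 0.5]
gripper_width: 0.693
```

```bash
python3 - <<'E'
from h import *
look('w23'); where((-164.2,294,22))
E
```

```text
t 23.77 stand [-167.3  293.4   90. ] w 0.693 F [-0.5  0.2  0.5] yawY 93.04 tilt [-0.05 -0.07]
[251.2 223.7] [-167.2  291.2   44. ] 90
[266. 234.] [-160.5  301.    44. ] 78
t 23.82 stand [-167.   293.6   90.6] w 0.692 F [-0.2  0.3  0.7] yawY 93.0 tilt [ 0.   -0.01]
 -> (-164.2, 294, 22) tool delta mm [68.6  0.3  2.8]
```

View pics/w23.png

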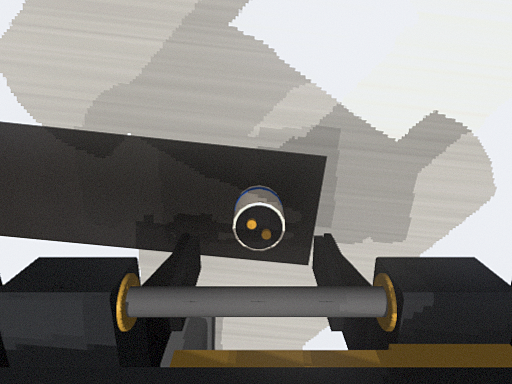

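{"op": "move_arm", "data": {"increments": [3, 0, 0, 0.03, 0.0024, 0.003, 0.06, 3, 0, 0, 0.052, 0.0024, 0.003, 0.06, 3, 0, 0, 0.064, 0.0024, 0.003, 0.06, 3, 0, 0, 0.068, 0.0024, 0.003, 0.06, 3, 0, 0, 0.068, 0.0024, 0.003, 0.06, 3, 0, 0, 0.068, 0.0024, 0.003, 0.0, 3, 0, 0, 0.068, 0.0024, 0.003, 0.0, 3, 0, 0, 0.068, 0.0024, 0.003, 0.0, 3, 0, 0, 0.068, 0.0024, 0.003, 0.0, 3, 0, 0, 0.068, 0.0024, 0.003, 0.0, 3, 0, 0, 0.056, 0.0024, 0.003, 0.0, 3, 0, 0, 0.03, 0.0024, 0.003, 0.0]}}

```text
time_s: 24.82
tcp_pos: [0.4369, 0.2944, 0.0582]
ee_rot: [[-0.005, -0.051, 0.999], [-0.005, 0.999, 0.051], [-1.0, -0.005, -0.005]]
wrist_force: [0.9, 0.2, -0.6]
gripper_width: 0.395
```

```bash
python3 - <<'E'
from h import *
where((-30,-74.5,118),(-30,-74.5,46.6)); held('w24')
E
```

```text
t 24.82 stand [-166.2  294.8   58.2] w 0.395 F [ 0.9  0.2 -0.6] yawY 89.89 tilt [-0.3 -0.3]
 -> (-30, -74.5, 118) tool delta mm [ -58.7 -369.3  136.7]
 -> (-30, -74.5, 46.6) tool delta mm [  12.7 -368.9  137. ]
studs [([245.3, 273.8], 175), ([266.6, 282.8], 60)]
```

{"op": "move_arm", "data": {"increments": [0, 0, 0, -0.035, 0, 0, 0.0, -7, 0, 0, -0.06, -0.02, 0.005, 0.0, -14, 0, 0, -0.06, -0.055, 0.02, 0.0, -21, 0, 0, -0.06, -0.092, 0.034, 0.0, -28, 0, 0, -0.06, -0.129, 0.048, 0.0, -35, 0, 0, -0.06, -0.166, 0.062, 0.0, -42, 0, 0, -0.06, -0.203, 0.076, 0.0, -49, 0, 0, -0.06, -0.24, 0.09, 0.0, -56, 0, 0, -0.06, -0.277, 0.104, 0.0, -63, 0, 0, -0.06, -0.314, 0.116, 0.0, -70, 0, 0, -0.06, -0.345, 0.128, 0.0, -77, 0, 0, -0.06, -0.365, 0.134, 0.0]}}

```text
time_s: 25.87
tcp_pos: [0.592, -0.0631, 0.1206]
ee_rot: [[0.001, -0.967, 0.253], [0.0, 0.253, 0.967], [-1.0, -0.001, 0.0]]
wrist_force: [1.4, -0.2, -0.6]
gripper_width: 0.391
```

{"op": "move_arm", "data": {"increments": [-7, 0, 0, 0.01, 0, 0, 0.0, -13, 0, 0, 0.02, 0, 0, 0.0, -13, 0, 0, 0.035, 0, 0, 0.0, -13, 0, 0, 0.045, 0, 0, 0.0, -13, 0, 0, 0.045, 0, 0, 0.0]}}

```text
time_s: 26.28
tcp_pos: [0.5895, -0.0612, 0.073]
ee_rot: [[-0.005, -0.999, 0.036], [-0.0, 0.036, 0.999], [-1.0, 0.005, -0.0]]
wrist_force: [-0.3, 0.3, -0.7]
gripper_width: 0.392
```

```bash
python3 - <<'E'
from h import *
where((-30,-74.5,46.6)); held('w25')
E
```

```text
t 26.28 stand [-32.7 -68.4  73. ] w 0.392 F [-0.3  0.3 -0.7] yawY 174.92 tilt [-0.29 -0.01]
 -> (-30, -74.5, 46.6) tool delta mm [26.4 -3.4 -5.8]
studs [([221.7, 229.9], 159), ([291.4, 230.4], 181), ([245.4, 274.2], 165), ([267.0, 282.9], 54)]
```

View pics/w25.png

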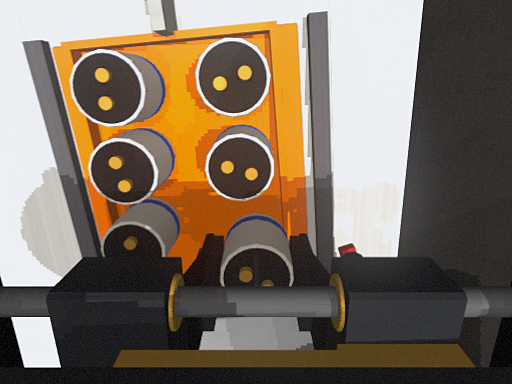

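{"op": "move_arm", "data": {"increments": [-5, 0, 0, 0.008, -0.002, -0.005, 0.0, -5, 0, 0, 0.018, -0.002, -0.005, 0.0, -5, 0, 0, 0.024, -0.002, -0.005, 0.0, -5, 0, 0, 0.0258, -0.002, -0.005, 0.0, -5, 0, 0, 0.0258, -0.002, -0.005, 0.0, -5, 0, 0, 0.0258, -0.002, -0.005, 0.043, -5, 0, 0, 0.0258, -0.002, -0.005, 0.043, -5, 0, 0, 0.0258, -0.002, -0.005, 0.043, -5, 0, 0, 0.01, -0.002, -0.005, 0.043, -5, 0, 0, -0.02, -0.002, -0.005, 0.043, -5, 0, 0, -0.055, -0.002, -0.005, 0.05, -5, 0, 0, -0.06, -0.002, -0.04, 0.05]}}

```text
time_s: 27.33
tcp_pos: [0.5968, -0.098, 0.1427]
ee_rot: [[0.013, -0.998, -0.06], [-0.0, -0.06, 0.998], [-1.0, -0.013, -0.001]]
wrist_force: [1.3, -1.0, 0.2]
gripper_width: 0.547
```

{"op": "move_arm", "data": {"increments": [0, 0, 0, 0, 0, -0.04, 0.05, 0, 0, 0, 0, 0, -0.075, 0.05, 0, 0, 0, 0, 0, -0.08, 0.05, 0, 0, 0, 0, 0, -0.08, 0.05, 0, 0, 0, 0, 0, -0.08, 0.05]}}

```text
time_s: 27.75
tcp_pos: [0.596, -0.181, 0.1354]
ee_rot: [[-0.0, -0.999, -0.052], [0.0, -0.052, 0.999], [-1.0, 0.0, 0.0]]
wrist_force: [0.1, -0.4, -0.8]
gripper_width: 0.571
```

```bash
python3 - <<'E'
from h import *
import pickle
s=r.sense(); where((-38,-220,46)); im=r.capture('wrist'); cv2.imwrite('pics/w26.png',im[:,:,::-1]); pickle.dump(cam('wrist',s),open('pics/w26.pkl','wb'))
b=r.capture('side')[110:290,180:340,::-1]
cv2.imwrite('pics/26.png',cv2.resize(b,None,fx=3.3,fy=3.3,interpolation=3))
E
```

```text
t 27.75 stand [ -32.6 -188.4  135.4] w 0.571 F [ 0.1 -0.4 -0.8] yawY 179.93 tilt [-0.    0.01]
 -> (-38, -220, 46) tool delta mm [ 89.4   5.4 -31.6]
```

View pics/w26.png

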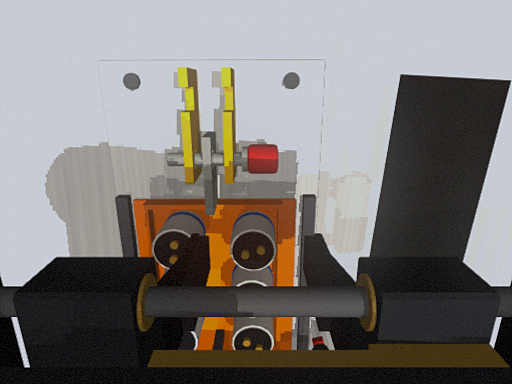

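View pics/26.png

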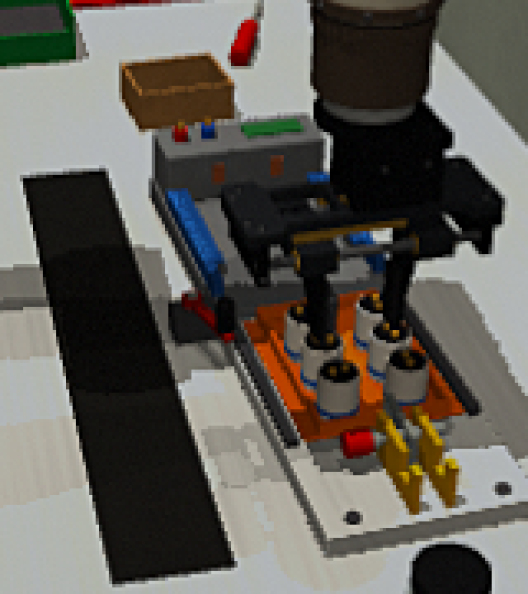

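{"op": "move_arm", "data": {"increments": [7.1, 0, 0, 0, 0.006, -0.01, 0.05, 14.2, 0, 0, 0.0, 0.006, -0.02, 0.04, 21.3, 0, 0, 0.0, 0.006, -0.0316, 0.036, 28.4, 0, 0, 0, 0.006, -0.0316, 0.036, 35.5, 0, 0, 0, 0.006, -0.0316, 0.036, 42.6, 0, 0, 0.0, 0.006, -0.0316, 0.036, 49.7, 0, 0, 0.0, 0.006, -0.0316, 0.036, 56.8, 0, 0, 0.0, 0.006, -0.0316, 0.036, 63.9, 0, 0, 0.01, 0.006, -0.0316, 0.036, 71, 0, 0, 0.02, 0.006, -0.0316, 0.036, 78.1, 0, 0, 0.03, 0.006, -0.0316, 0.036, 85.2, 0, 0, 0.04, 0.006, -0.0316, 0.036]}}

```text
time_s: 28.85
tcp_pos: [0.5922, -0.2112, 0.0952]
ee_rot: [[0.0, -0.132, 0.991], [0.0, 0.991, 0.132], [-1.0, 0.0, 0.0]]
wrist_force: [0.6, 0.4, -0.4]
gripper_width: 0.417
```

{"op": "move_arm", "data": {"increments": [4.9, 0, 0, 0.005, 0, 0, 0.036, 4.9, 0, 0, 0.01, 0, 0, 0.036, 4.9, 0, 0, 0.01, 0, 0, 0.036, 4.9, 0, 0, 0.01, 0, 0, 0.036]}}

```text
time_s: 29.18
tcp_pos: [0.5921, -0.212, 0.0855]
ee_rot: [[-0.0, -0.054, 0.999], [-0.0, 0.999, 0.054], [-1.0, -0.0, -0.0]]
wrist_force: [0.5, 0.3, 0.4]
gripper_width: 0.408
```

```bash
python3 - <<'E'
from h import *
where((-39,-220,37)); im=r.capture('wrist'); cv2.imwrite('pics/w27.png',im[:,:,::-1])
E
```

```text
t 29.18 stand [ -38.1 -219.2   85.5] w 0.408 F [0.5 0.3 0.4] yawY 90.08 tilt [-0.01 -0.  ]
 -> (-39, -220, 37) tool delta mm [48.5 -0.8 -0.9]
```

View pics/w27.png

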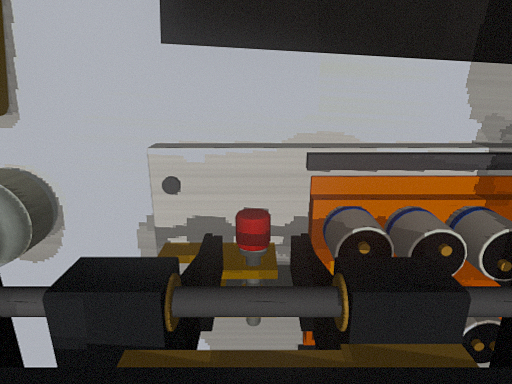

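{"op": "move_arm", "data": {"increments": [0, 0, 0, 0.015, -0.001, -0.001, 0.036, 0, 0, 0, 0.03, -0.001, -0.001, 0.036, 0, 0, 0, 0.042, -0.001, -0.001, 0.036, 0, 0, 0, 0.0475, -0.001, -0.001, 0.036, 0, 0, 0, 0.0485, -0.001, -0.001, 0.036, 0, 0, 0, 0.0485, -0.001, -0.001, 0.036, 0, 0, 0, 0.0485, -0.001, -0.001, 0.0, 0, 0, 0, 0.0485, -0.001, -0.001, 0.0, 0, 0, 0, 0.0485, -0.001, -0.001, 0.0, 0, 0, 0, 0.0485, -0.001, -0.001, 0.0, 0, 0, 0, 0.0485, -0.001, -0.001, 0.0]}}

```text
time_s: 30.15
tcp_pos: [0.5913, -0.214, 0.0376]
ee_rot: [[0.001, -0.051, 0.999], [-0.0, 0.999, 0.051], [-1.0, -0.0, 0.001]]
wrist_force: [-0.7, -0.0, 1.4]
gripper_width: 0.247
```

```bash
python3 - <<'E'
from h import *
where((-39,-220,37)); im=r.capture('wrist'); cv2.imwrite('pics/w28.png',im[:,:,::-1])
E
```

```text
t 30.15 stand [ -38.9 -221.1   37.6] w 0.247 F [-0.7 -0.   1.4] yawY 89.9 tilt [ 0.07 -0.01]
 -> (-39, -220, 37) tool delta mm [ 0.6  1.1 -0.1]
```

View pics/w28.png

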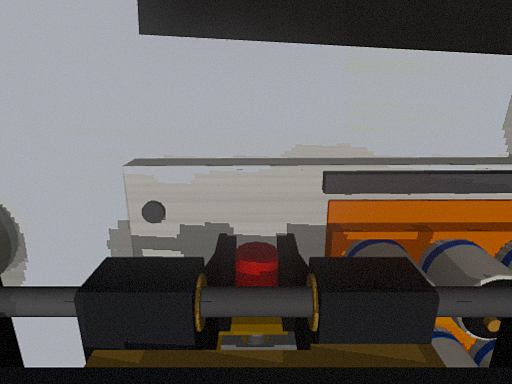

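{"op": "move_arm", "data": {"increments": [0, 0, 0, 0, 0, -0.006, 0.0, 0, 0, 0, 0, 0, -0.014, 0.0, 0, 0, 0, 0, 0, -0.023, 0.0, 0, 0, 0, 0, 0, -0.032, 0.0, 0, 0, 0, 0, 0, -0.041, 0.0, 0, 0, 0, 0, 0, -0.05, 0.0, 0, 0, 0, 0, 0, -0.058, 0.0, 0, 0, 0, 0, 0, -0.062, 0.0, 0, 0, 0, 0, 0, -0.062, 0.0, 0, 0, 0, 0, 0, -0.062, 0.0]}}

```text
time_s: 31.03
tcp_pos: [0.5287, -0.2172, 0.0369]
ee_rot: [[-0.0, -0.051, 0.999], [-0.0, 0.999, 0.051], [-1.0, -0.0, -0.0]]
wrist_force: [-0.5, -0.2, -1.3]
gripper_width: 0.246
```

```bash
python3 - <<'E'
from h import *
where((-100,-263,60)); im=r.capture('wrist'); cv2.imwrite('pics/w29.png',im[:,:,::-1])
a=r.capture('side')[210:290,240:350,::-1]; b=r.capture('scene')[140:200,165:255,::-1]
cv2.imwrite('pics/29.png',np.hstack([cv2.resize(a,(400,300),interpolation=3),cv2.resize(b,(400,300),interpolation=3)]))
E
```

```text
t 31.03 stand [-101.6 -221.    36.9] w 0.246 F [-0.5 -0.2 -1.3] yawY 89.89 tilt [-0.02 -0.01]
 -> (-100, -263, 60) tool delta mm [-23.1 -42.    1.7]
```

View pics/29.png

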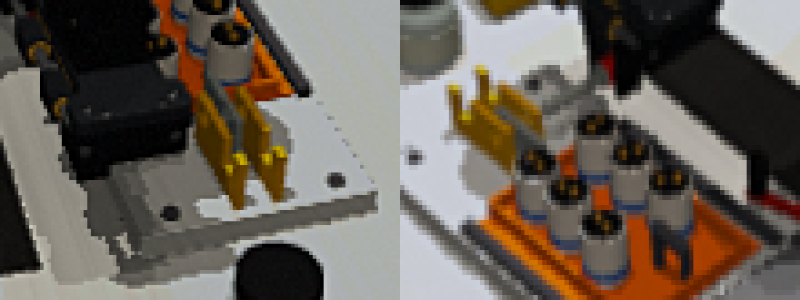

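View pics/w29.png

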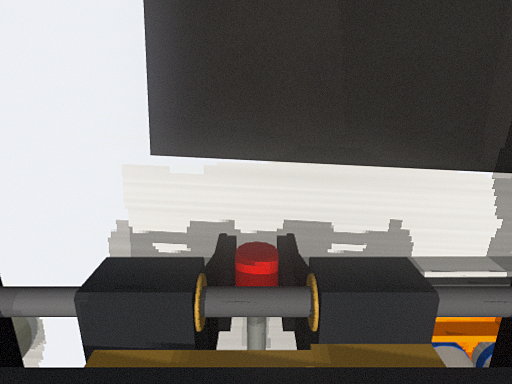

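{"op": "move_arm", "data": {"increments": [0, 0, 0, -0.015, 0, 0, 0.0, 0, 0, 0, -0.03, 0, 0, 0.0, 0, 0, 0, -0.032, -0.015, 0, 0.0, 0, 0, 0, -0.032, -0.032, 0, 0.0, 0, 0, 0, -0.032, -0.042, 0.005, 0.0, 0, 0, 0, -0.032, -0.042, 0.02, 0.0, 0, 0, 0, -0.032, -0.042, 0.037, 0.0, 0, 0, 0, -0.032, -0.042, 0.053, 0.0, 0, 0, 0, -0.032, -0.042, 0.062, 0.0, 0, 0, 0, -0.032, -0.042, 0.063, 0.0, 0, 0, 0, -0.032, -0.042, 0.063, 0.0]}}

```text
time_s: 32.1
tcp_pos: [0.5939, -0.2555, 0.0682]
ee_rot: [[-0.001, -0.051, 0.999], [0.0, 0.999, 0.051], [-1.0, 0.001, -0.001]]
wrist_force: [-0.6, 1.1, 0.1]
gripper_width: 0.242
```

```bash
python3 - <<'E'
from h import *
where((-38.9,-263,37)); im=r.capture('wrist'); cv2.imwrite('pics/w30.png',im[:,:,::-1])
a=r.capture('side')[210:290,240:350,::-1]; b=r.capture('scene')[140:200,165:255,::-1]
cv2.imwrite('pics/30.png',np.hstack([cv2.resize(a,(400,300),interpolation=3),cv2.resize(b,(400,300),interpolation=3)]))
E
```

```text
t 32.1 stand [ -38.5 -262.7   68.2] w 0.242 F [-0.6  1.1  0.1] yawY 89.89 tilt [-0.08  0.03]
 -> (-38.9, -263, 37) tool delta mm [31.2 -0.3 -0.3]
```

View pics/30.png

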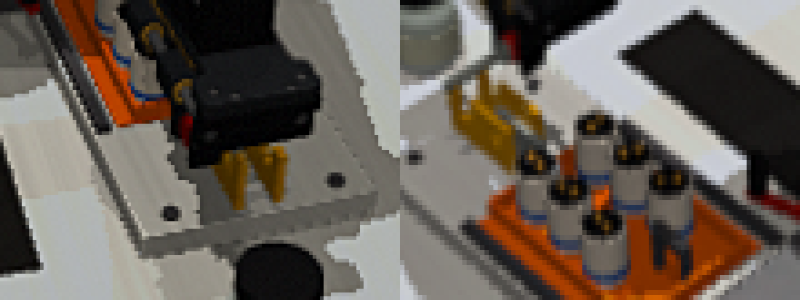

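View pics/w30.png

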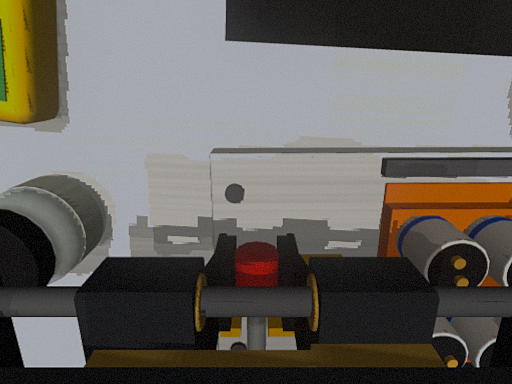

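Pin is over the notch. I'll lower it gently.

{"op": "move_arm", "data": {"increments": [0, 0, 0, 0.007, 0, 0, 0.0, 0, 0, 0, 0.014, 0, 0, 0.0, 0, 0, 0, 0.02, 0, 0, 0.0, 0, 0, 0, 0.025, 0, 0, 0.0, 0, 0, 0, 0.029, 0, 0, 0.0, 0, 0, 0, 0.031, 0, 0, 0.0, 0, 0, 0, 0.0315, 0, 0, 0.0, 0, 0, 0, 0.0315, 0, 0, 0.0]}}

```text
time_s: 32.92
tcp_pos: [0.5938, -0.2558, 0.0376]
ee_rot: [[-0.001, -0.051, 0.999], [-0.0, 0.999, 0.051], [-1.0, 0.0, -0.001]]
wrist_force: [-0.9, 0.9, 1.0]
gripper_width: 0.245
```

```bash
python3 - <<'E'
from h import *
where((-38.9,-263,36)); im=r.capture('wrist'); cv2.imwrite('pics/w31.png',im[:,:,::-1])
a=r.capture('side')[210:290,240:350,::-1]; b=r.capture('scene')[140:200,165:255,::-1]
cv2.imwrite('pics/31.png',np.hstack([cv2.resize(a,(400,300),interpolation=3),cv2.resize(b,(400,300),interpolation=3)]))
E
```

```text
t 32.92 stand [ -38.7 -263.    37.6] w 0.245 F [-0.9  0.9  1. ] yawY 89.89 tilt [-0.04 -0.  ]
 -> (-38.9, -263, 36) tool delta mm [ 1.6 -0.  -0.2]
```

View pics/31.png

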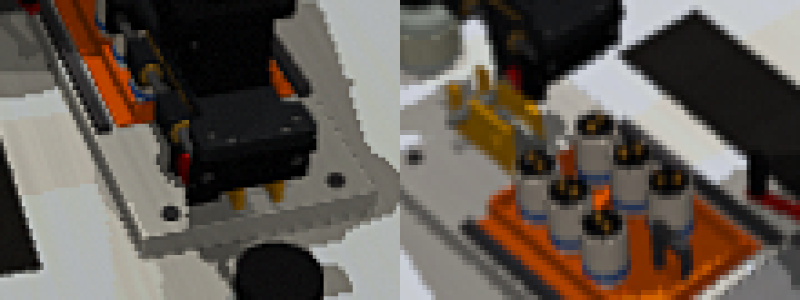

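{"op": "move_arm", "data": {"increments": [0, 0, 0, 0.001, 0, 0, 0.0, 0, 0, 0, 0.002, 0, 0, 0.0, 0, 0, 0, 0.002, 0, 0, 0.0]}}

```text
time_s: 33.32
tcp_pos: [0.5943, -0.256, 0.0367]
ee_rot: [[0.001, -0.051, 0.999], [-0.001, 0.999, 0.051], [-1.0, -0.001, 0.001]]
wrist_force: [-2.8, 2.0, 7.4]
gripper_width: 0.245
```

{"op": "move_arm", "data": {"increments": [0, 0, 0, 0, 0, 0, 0.036, 0, 0, 0, 0, 0, 0, 0.036, 0, 0, 0, 0, 0, 0, 0.036, 0, 0, 0, 0, 0, 0, 0.036, 0, 0, 0, -0.02, 0, 0, 0.036, 0, 0, 0, -0.05, 0, 0, 0.036, 0, 0, 0, -0.085, 0, 0, 0.036, 0, 0, 0, -0.12, 0, 0, 0.036, 0, 0, 0, -0.12, 0, 0, 0.036, 0, 0, 0, -0.12, 0, 0, 0.036]}}

```text
time_s: 34.15
tcp_pos: [0.5955, -0.256, 0.1582]
ee_rot: [[0.006, -0.051, 0.999], [-0.001, 0.999, 0.051], [-1.0, -0.001, 0.006]]
wrist_force: [0.1, -0.8, -0.3]
gripper_width: 0.413
```

```bash
python3 - <<'E'
from h import *
where((1,-35,130)); im=r.capture('wrist'); cv2.imwrite('pics/w33.png',im[:,:,::-1])
a=r.capture('side')[210:290,240:350,::-1]; b=r.capture('scene')[140:200,165:255,::-1]
cv2.imwrite('pics/33.png',np.hstack([cv2.resize(a,(400,300),interpolation=3),cv2.resize(b,(400,300),interpolation=3)]))
E
```

```text
t 34.15 stand [ -37.  -263.3  158.2] w 0.413 F [ 0.1 -0.8 -0.3] yawY 89.89 tilt [ 0.34 -0.06]
 -> (1, -35, 130) tool delta mm [ 28.1 228.5  37.4]
```

View pics/33.png

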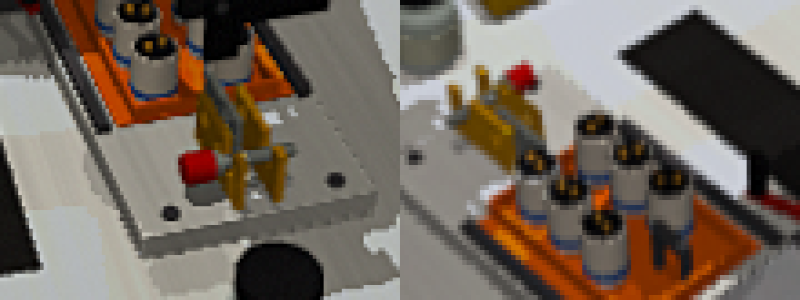

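View pics/w33.png

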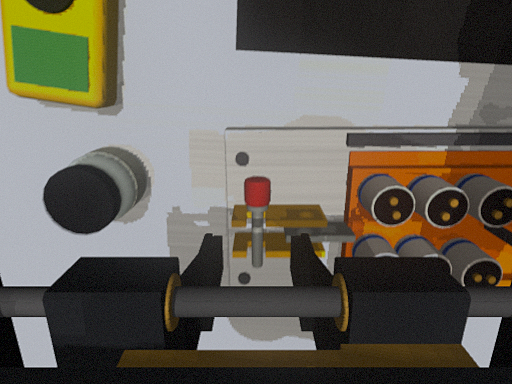

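{"op": "move_arm", "data": {"increments": [-7.1, 0, 0, 0, 0.02, 0.003, 0.04, -14.2, 0, 0, 0, 0.042, 0.007, 0.04, -21.3, 0, 0, 0, 0.064, 0.01, 0.04, -28.4, 0, 0, 0, 0.086, 0.014, 0.04, -35.5, 0, 0, 0, 0.108, 0.018, 0.04, -42.6, 0, 0, 0, 0.13, 0.022, 0.04, -49.7, 0, 0, 0, 0.152, 0.025, 0.04, -56.8, 0, 0, 0, 0.174, 0.029, 0.04, -63.9, 0, 0, 0, 0.194, 0.032, 0.04, -71, 0, 0, 0.0, 0.212, 0.035, 0.04, -78.1, 0, 0, 0.0, 0.225, 0.037, 0.04, -85.2, 0, 0, 0.0, 0.2285, 0.037, 0.04]}}

```text
time_s: 35.3
tcp_pos: [0.6188, -0.0238, 0.1533]
ee_rot: [[-0.003, -1.0, 0.025], [-0.0, 0.025, 1.0], [-1.0, 0.003, -0.0]]
wrist_force: [0.5, 0.1, -0.1]
gripper_width: 0.46
```

{"op": "move_arm", "data": {"increments": [-4.7, 0, 0, 0.01, 0, 0, 0.04, -4.7, 0, 0, 0.02, 0, 0, 0.04, -4.7, 0, 0, 0.02, 0, 0, 0.04, -4.7, 0, 0, 0.02, 0, 0, 0.04]}}

```text
time_s: 35.63
tcp_pos: [0.6183, -0.0261, 0.1335]
ee_rot: [[-0.004, -0.999, -0.047], [-0.001, -0.047, 0.999], [-1.0, 0.004, -0.001]]
wrist_force: [-0.1, -0.1, -0.3]
gripper_width: 0.46
```

```bash
python3 - <<'E'
from h import *
import pickle
s=r.sense(); where((1,-34.6,47)); im=r.capture('wrist'); cv2.imwrite('pics/w34.png',im[:,:,::-1]); pickle.dump(cam('wrist',s),open('pics/w34.pkl','wb'))
E
```

```text
t 35.63 stand [ -2.1 -34.9 133.5] w 0.46 F [-0.1 -0.1 -0.3] yawY 179.66 tilt [-0.24 -0.05]
 -> (1, -34.6, 47) tool delta mm [86.5 -3.4  0.4]
```

View pics/w34.png

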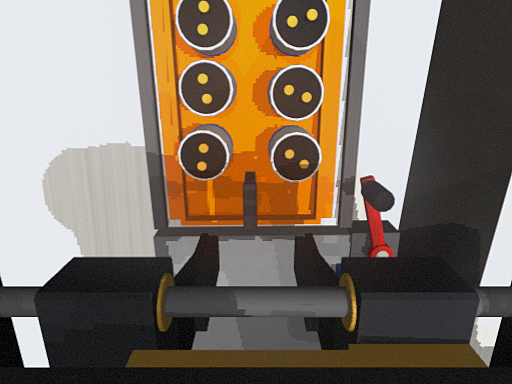

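```bash
python3 - <<'E'
from h import *
import pickle
C=pickle.load(open('pics/w34.pkl','rb')); im=cv2.imread('pics/w34.png')
print(im[190,236:266].tolist()); print(im[210,236:266].tolist())
for uv,z in [((250.5,190),.061),((250.5,215),.061),((250,173),.061),((250,228),.061)]: print(uv,(st(onz(C,[uv],z)[0])*1000).round(1))
c=cv2.resize(im[140:260,140:360],None,fx=3.6,fy=3.6,interpolation=3); cv2.imwrite('pics/w34z.png',c)
E
```

```text
[[0, 75, 160], [11, 78, 166], [10, 79, 162], [5, 74, 162], [10, 77, 165], [3, 74, 163], [17, 69, 143], [48, 52, 74], [52, 53, 69], [51, 57, 75], [48, 56, 72], [54, 57, 78], [57, 56, 73], [52, 57, 71], [48, 54, 70], [56, 61, 79], [49, 52, 69], [50, 56, 72], [56, 56, 71], [44, 42, 59], [43, 51, 95], [4, 71, 158], [21, 81, 168], [6, 77, 162], [10, 71, 158], [6, 74, 160], [0, 68, 155], [23, 78, 163], [4, 73, 156], [16, 74, 159]]
[[15, 89, 188], [9, 84, 185], [0, 86, 183], [0, 86, 184], [1, 81, 184], [1, 85, 187], [10, 79, 174], [39, 55, 97], [54, 50, 57], [51, 50, 68], [53, 59, 71], [47, 53, 70], [44, 44, 63], [54, 57, 70], [48, 53, 63], [42, 47, 63], [53, 58, 70], [55, 57, 71], [56, 60, 70], [53, 53, 59], [38, 50, 87], [21, 72, 154], [0, 78, 177], [12, 88, 190], [0, 84, 183], [16, 91, 189], [23, 90, 188], [11, 90, 188], [21, 83, 187], [5, 85, 184]]
(250.5, 190) [  1.5 -48.5  61. ]
(250.5, 215) [  1.7 -29.7  61. ]
(250, 173) [  1.7 -60.8  61. ]
(250, 228) [  2.1 -19.5  61. ]
```

View pics/w34z.png

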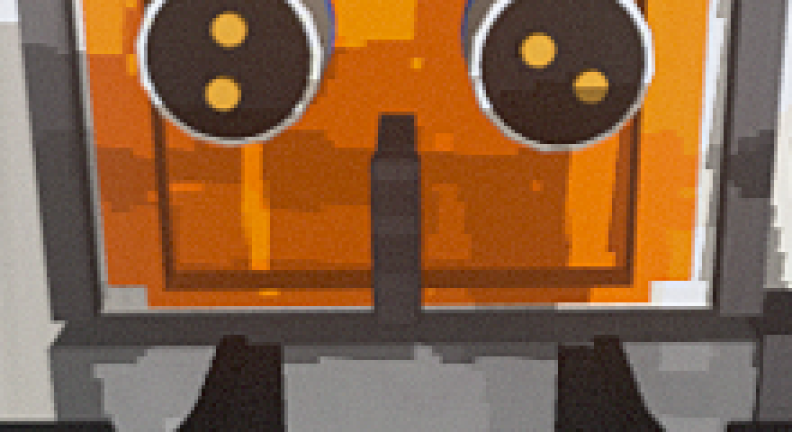

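{"op": "move_arm", "data": {"increments": [-0.3, 0, 0, 0.025, -0.0035, -0.001, 0.036, -0.3, 0, 0, 0.05, -0.0035, -0.001, 0.036, -0.3, 0, 0, 0.07, -0.0035, -0.001, 0.036, -0.3, 0, 0, 0.082, -0.0035, -0.001, 0.036, -0.3, 0, 0, 0.086, -0.0035, -0.001, 0.036, -0.3, 0, 0, 0.0865, -0.0035, -0.001, 0.036, -0.3, 0, 0, 0.0865, -0.0035, -0.001, 0.036, -0.3, 0, 0, 0.0865, -0.0035, -0.001, 0.0, -0.3, 0, 0, 0.0865, -0.0035, -0.001, 0.0, -0.3, 0, 0, 0.0865, -0.0035, -0.001, 0.0, -0.3, 0, 0, 0.0865, -0.0035, -0.001, 0.0, -0.3, 0, 0, 0.0865, -0.0035, -0.001, 0.0]}}

```text
time_s: 36.68
tcp_pos: [0.623, -0.0265, 0.0494]
ee_rot: [[0.0, -0.999, -0.054], [0.0, -0.054, 0.999], [-1.0, -0.0, 0.0]]
wrist_force: [-4.3, 0.0, 3.8]
gripper_width: 0.119
```

{"op": "move_arm", "data": {"increments": [0, 0, 0, 0, 0, 0, 0.0, 0, 0, 0, 0, 0, 0, 0.0]}}

```text
time_s: 36.85
tcp_pos: [0.6227, -0.0265, 0.0494]
ee_rot: [[-0.0, -0.999, -0.055], [-0.0, -0.055, 0.999], [-1.0, 0.0, -0.0]]
wrist_force: [-2.2, 0.8, 3.1]
gripper_width: 0.112
```

```bash
python3 - <<'E'
from h import *
where((1,-35.8,52.9)); im=r.capture('wrist'); cv2.imwrite('pics/w35.png',im[:,:,::-1])
E
```

```text
t 36.85 stand [  2.3 -35.6  49.4] w 0.112 F [-2.2  0.8  3.1] yawY 180.1 tilt [-0.01 -0.01]
 -> (1, -35.8, 52.9) tool delta mm [-3.5  1.3 -0.2]
```

View pics/w35.png

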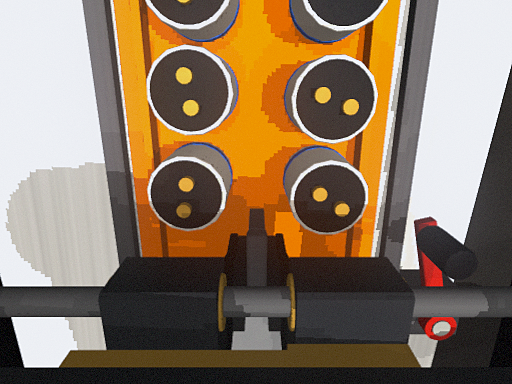

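{"op": "move_arm", "data": {"increments": [0, -0.5, 0, -0.0015, 0, -0.0003, 0.0, 0, -1.1, 0, -0.003, 0, -0.0006, 0.0, 0, -1.7, 0, -0.0045, 0, -0.001, 0.0, 0, -2.3, 0, -0.006, 0, -0.0013, 0.0, 0, -2.3, 0, -0.006, 0, -0.0013, 0.0, 0, -2.3, 0, -0.006, 0, -0.0013, 0.0]}}

```text
time_s: 37.4
tcp_pos: [0.6229, -0.0278, 0.0548]
ee_rot: [[-0.002, -0.999, -0.054], [0.041, -0.054, 0.998], [-0.999, 0.0, 0.041]]
wrist_force: [-0.8, 2.6, -3.1]
gripper_width: 0.112
```

```bash
python3 - <<'E'
from h import *
where(); im=r.capture('wrist'); cv2.imwrite('pics/w36.png',im[:,:,::-1])
a=r.capture('side')[170:290,230:350,::-1]; b=r.capture('scene')[140:220,165:265,::-1]
cv2.imwrite('pics/36.png',np.hstack([cv2.resize(a,(400,400),interpolation=3),cv2.resize(b,(400,400),interpolation=3)]))
E
```

```text
t 37.4 stand [  2.5 -36.9  54.8] w 0.112 F [-0.8  2.6 -3.1] yawY 180.05 tilt [-0.13  2.33]
```

View pics/36.png

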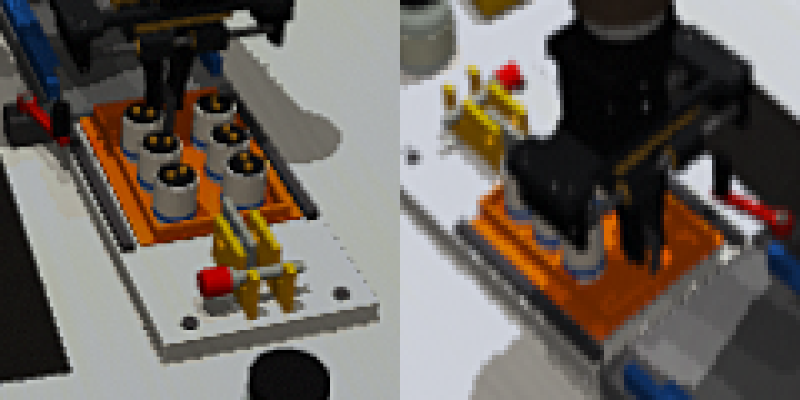

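View pics/w36.png

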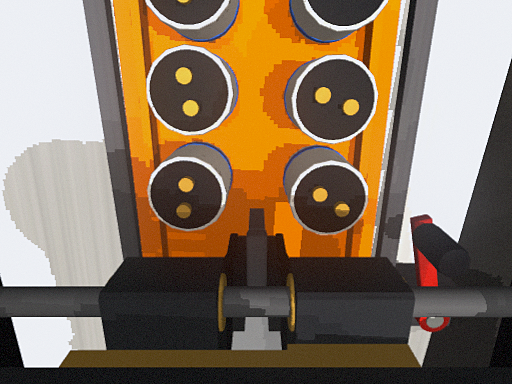

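{"op": "move_arm", "data": {"increments": [0, 0, 0, -0.0005, 0, 0.003, 0.0, 0, 0, 0, -0.0003, 0.0003, 0.009, 0.0, 0, 0, 0, -0.0001, 0.0006, 0.016, 0.0, 0, 0, 0, 0.0002, 0.0009, 0.023, 0.0, 0, 0, 0, 0.0005, 0.0012, 0.03, 0.0, 0, 0, 0, 0.0008, 0.0013, 0.037, 0.0, 0, 0, 0, 0.0011, 0.0013, 0.044, 0.0, 0, 0, 0, 0.0014, 0.0013, 0.051, 0.0, 0, 0, 0, 0.0016, 0.0013, 0.056, 0.0, 0, 0, 0, 0.0018, 0.0013, 0.06, 0.0, 0, 0, 0, 0.0018, 0.0013, 0.06, 0.0]}}

```text
time_s: 38.47
tcp_pos: [0.6185, 0.0334, 0.0556]
ee_rot: [[-0.002, -0.998, -0.055], [0.041, -0.055, 0.998], [-0.999, -0.0, 0.041]]
wrist_force: [-0.5, 1.9, -2.3]
gripper_width: 0.109
```

```bash
python3 - <<'E'
from h import *
where(); im=r.capture('wrist'); cv2.imwrite('pics/w37.png',im[:,:,::-1])
a=r.capture('side')[150:270,220:340,::-1]; b=r.capture('scene')[140:220,165:265,::-1]
cv2.imwrite('pics/37.png',np.hstack([cv2.resize(a,(400,400),interpolation=3),cv2.resize(b,(400,400),interpolation=3)]))
E
```

```text
t 38.47 stand [ 1.2 24.5 55.6] w 0.109 F [-0.5  1.9 -2.3] yawY 180.13 tilt [-0.1   2.35]
```

View pics/37.png

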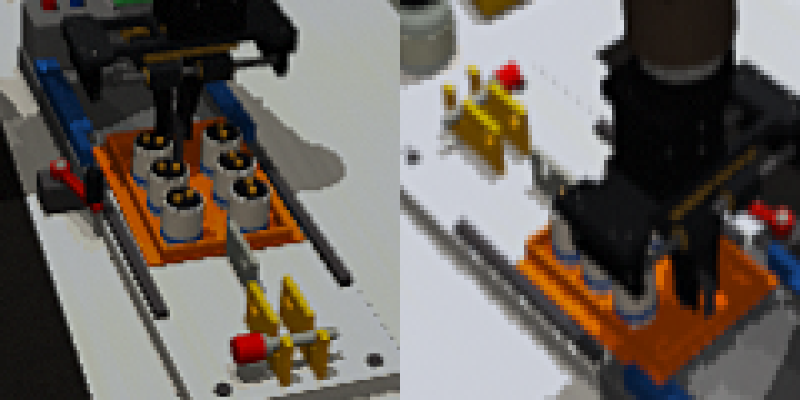

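View pics/w37.png

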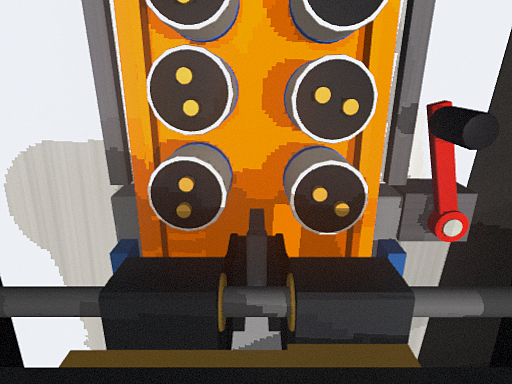

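{"op": "move_arm", "data": {"increments": [0, -0.1, 0, -0.0001, 0, 0.004, 0.0, 0, -0.3, 0, -0.0002, 0, 0.01, 0.0, 0, -0.5, 0, -0.0004, 0, 0.017, 0.0, 0, -0.7, 0, -0.0006, 0, 0.024, 0.0, 0, -0.9, 0, -0.0007, 0, 0.031, 0.0, 0, -1.0, 0, -0.0008, 0, 0.0365, 0.0, 0, -0.5, 0, -0.0002, 0, 0.038, 0.0, 0, 0.2, 0, 0.0007, 0, 0.039, 0.0, 0, 0.9, 0, 0.0015, 0, 0.04, 0.0, 0, 1.6, 0, 0.0023, 0, 0.041, 0.0, 0, 2.33, 0, 0.0031, 0, 0.0415, 0.0, 0, 2.33, 0, 0.0031, 0, 0.0415, 0.0]}}

```text
time_s: 39.62
tcp_pos: [0.6163, 0.0736, 0.0544]
ee_rot: [[0.0, -0.998, -0.056], [-0.002, -0.056, 0.998], [-1.0, -0.0, -0.002]]
wrist_force: [1.2, -4.9, -0.7]
gripper_width: 0.106
```

```bash
python3 - <<'E'
from h import *
where(); im=r.capture('wrist'); cv2.imwrite('pics/w38.png',im[:,:,::-1])
a=r.capture('side')[150:270,220:340,::-1]; b=r.capture('scene')[150:230,185:285,::-1]
cv2.imwrite('pics/38.png',np.hstack([cv2.resize(a,(400,400),interpolation=3),cv2.resize(b,(400,400),interpolation=3)]))
E
```

```text
t 39.62 stand [ 1.2 64.8 54.4] w 0.106 F [ 1.2 -4.9 -0.7] yawY 180.15 tilt [ 0.03 -0.12]
```

View pics/38.png

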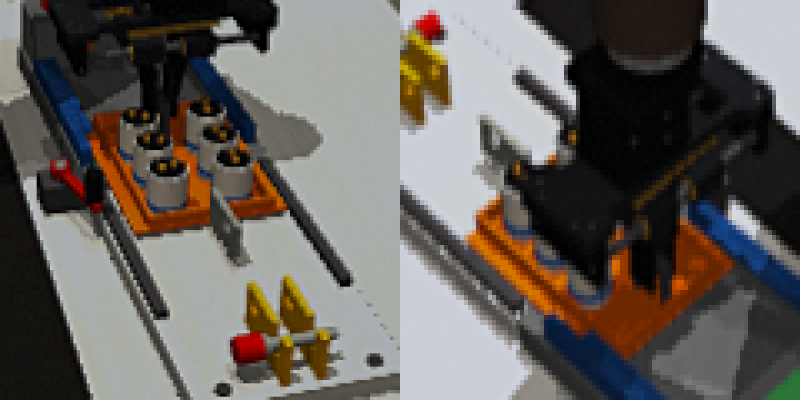

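View pics/w38.png

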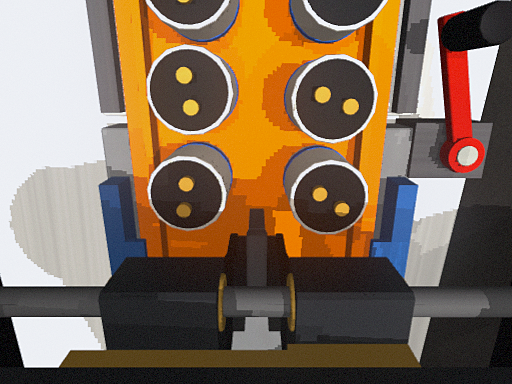

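{"op": "move_arm", "data": {"increments": [0, 0, 0, 0, 0, 0.003, 0.0, 0, 0, 0, 0, 0, 0.009, 0.0, 0, 0, 0, 0, 0, 0.016, 0.0, 0, 0, 0, 0, 0, 0.024, 0.0, 0, 0, 0, 0, 0, 0.032, 0.0, 0, 0, 0, 0, 0, 0.04, 0.0, 0, 0, 0, 0, 0, 0.048, 0.0, 0, 0, 0, 0, 0, 0.056, 0.0, 0, 0, 0, 0, 0, 0.063, 0.0, 0, 0, 0, 0, 0, 0.069, 0.0, 0, 0, 0, 0, 0, 0.073, 0.0, 0, 0, 0, 0, 0, 0.075, 0.0]}}

```text
time_s: 40.77
tcp_pos: [0.6121, 0.1485, 0.0544]
ee_rot: [[0.0, -0.999, -0.055], [-0.001, -0.055, 0.999], [-1.0, -0.0, -0.001]]
wrist_force: [0.1, -6.7, 1.3]
gripper_width: 0.108
```

```bash
python3 - <<'E'
from h import *
where((0,176,54.4)); im=r.capture('wrist'); cv2.imwrite('pics/w39.png',im[:,:,::-1])
E
```

```text
t 40.77 stand [  1.  139.8  54.4] w 0.108 F [ 0.1 -6.7  1.3] yawY 180.1 tilt [ 0.   -0.05]
 -> (0, 176, 54.4) tool delta mm [-0.   0.9 36.2]
```

View pics/w39.png

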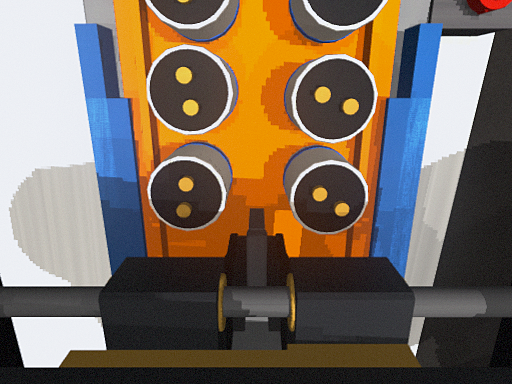

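{"op": "move_arm", "data": {"increments": [0, 0, 0, 0, 0, 0.003, 0.0, 0, 0, 0, 0, 0, 0.009, 0.0, 0, 0, 0, 0, 0, 0.016, 0.0, 0, 0, 0, 0, 0, 0.022, 0.0, 0, 0, 0, 0, 0, 0.027, 0.0, 0, 0, 0, 0, 0, 0.03, 0.0, 0, 0, 0, 0, 0, 0.032, 0.0, 0, 0, 0, 0, 0, 0.0335, 0.0, 0, 0, 0, 0, 0, 0.035, 0.0]}}

```text
time_s: 41.57
tcp_pos: [0.6102, 0.1827, 0.0544]
ee_rot: [[-0.0, -0.999, -0.054], [-0.001, -0.054, 0.999], [-1.0, 0.0, -0.001]]
wrist_force: [0.7, -6.3, 1.1]
gripper_width: 0.112
```

{"op": "move_arm", "data": {"increments": [0, 0, 0, 0, 0, 0.001, 0.0, 0, 0, 0, 0, 0, 0.002, 0.0]}}

```text
time_s: 41.73
tcp_pos: [0.61, 0.1847, 0.0544]
ee_rot: [[-0.0, -0.999, -0.054], [-0.001, -0.054, 0.999], [-1.0, 0.0, -0.001]]
wrist_force: [0.0, -6.5, 1.5]
gripper_width: 0.115
```

```bash
python3 - <<'E'
from h import *
where()
a=r.capture('side')[130:250,210:330,::-1]; b=r.capture('scene')[165:245,200:300,::-1]
cv2.imwrite('pics/40.png',np.hstack([cv2.resize(a,(400,400),interpolation=3),cv2.resize(b,(400,400),interpolation=3)]))
E
```

```text
t 41.73 stand [  0.8 176.   54.4] w 0.115 F [ 0.  -6.5  1.5] yawY 180.07 tilt [-0.02 -0.07]
```

View pics/40.png

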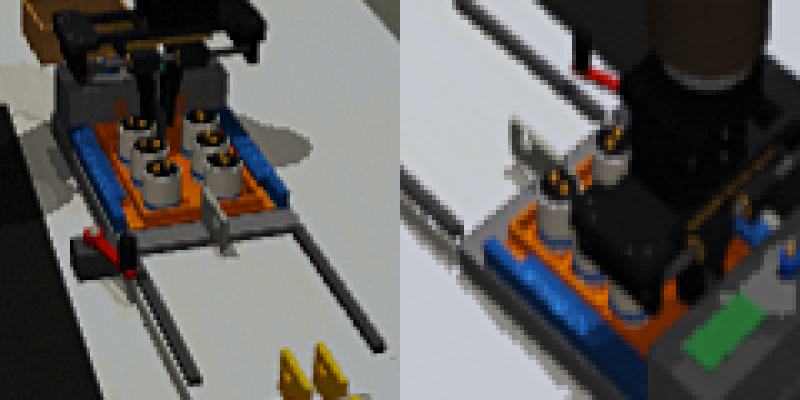

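No stop contact yet (still about 6.5 N friction), so I'll creep on.

{"op": "move_arm", "data": {"increments": [0, 0, 0, 0, 0, 0.001, 0.0, 0, 0, 0, 0, 0, 0.002, 0.0, 0, 0, 0, 0, 0, 0.003, 0.0]}}

```text
time_s: 42.08
tcp_pos: [0.61, 0.185, 0.0544]
ee_rot: [[-0.002, -0.999, -0.054], [-0.005, -0.054, 0.999], [-1.0, 0.002, -0.005]]
wrist_force: [3.1, -17.1, 1.7]
gripper_width: 0.106
```

{"op": "move_arm", "data": {"increments": [0, 0, 0, 0, 0, 0.001, 0.0, 0, 0, 0, 0, 0, 0.001, 0.0, 0, 0, 0, 0, 0, -0.001, 0.0, 0, 0, 0, 0, 0, -0.001, 0.03, 0, 0, 0, 0, 0, -0.001, 0.03, 0, 0, 0, 0, 0, -0.001, 0.03, 0, 0, 0, 0, 0, -0.001, 0.03, 0, 0, 0, -0.015, 0, -0.001, 0.03, 0, 0, 0, -0.045, 0, -0.001, 0.03, 0, 0, 0, -0.085, 0, -0.001, 0.03, 0, 0, 0, -0.12, 0, -0.01, 0.03, 0, 0, 0, -0.12, 0, -0.04, 0.03]}}

```text
time_s: 43.08
tcp_pos: [0.6169, 0.1533, 0.1832]
ee_rot: [[0.017, -0.998, -0.061], [0.006, -0.061, 0.998], [-1.0, -0.018, 0.005]]
wrist_force: [1.2, 0.3, 0.6]
gripper_width: 0.342
```

{"op": "move_arm", "data": {"increments": [0, 0, 0, 0, 0.02, -0.04, 0.03, 0, 0, 0, 0, 0.04, -0.08, 0.03, 0, 0, 0, 0, 0.045, -0.09, 0.03, 0, 0, 0, 0, 0.045, -0.09, 0.03, 0, 0, 0, 0, 0.045, -0.09, 0.03]}}

```text
time_s: 43.5
tcp_pos: [0.5723, 0.0561, 0.1747]
ee_rot: [[0.002, -0.999, -0.054], [0.0, -0.054, 0.999], [-1.0, -0.002, 0.0]]
wrist_force: [1.0, -0.3, -0.3]
gripper_width: 0.346
```

```bash
python3 - <<'E'
from h import *
import pickle
s=r.sense(); where(); im=r.capture('wrist'); cv2.imwrite('pics/w41.png',im[:,:,::-1]); pickle.dump(cam('wrist',s),open('pics/w41.pkl','wb'))
a=r.capture('side')[130:250,210:330,::-1]; b=r.capture('scene')[165:245,200:300,::-1]
cv2.imwrite('pics/41.png',np.hstack([cv2.resize(a,(400,400),interpolation=3),cv2.resize(b,(400,400),interpolation=3)]))
E
```

```text
t 43.5 stand [-43.7  49.6 174.7] w 0.346 F [ 1.  -0.3 -0.3] yawY 180.04 tilt [0.09 0.02]
```

View pics/41.png

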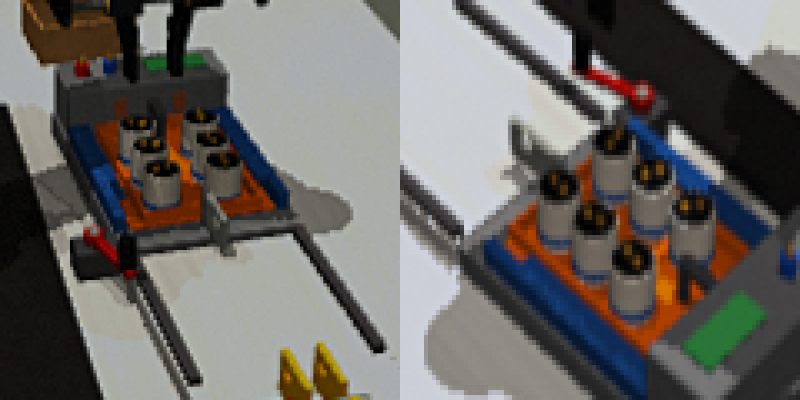

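View pics/w41.png

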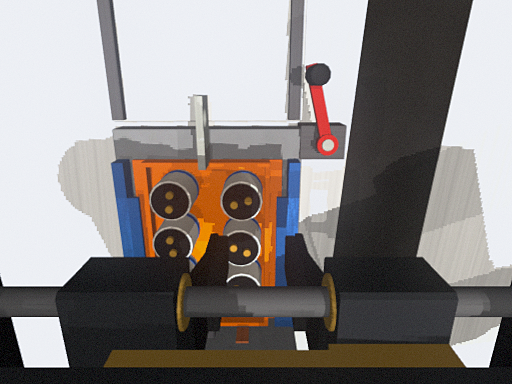

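```bash
python3 - <<'E'
from h import *
import pickle
C=pickle.load(open('pics/w41.pkl','rb'))
print('knob top',(st(onz(C,[(318,72)],.068)[0])*1000).round(1),'hinge',(st(onz(C,[(327.5,145)],.040)[0])*1000).round(1))
print('tray rear edge top z41', [(st(onz(C,[p],.041)[0])*1000).round(1).tolist() for p in ((150,162),(270,162))])
where((-126,-64,130),(-126,-64,54))
E
```

```text
knob top [-88.3 -43.   68. ] hinge [-104.6   15.    40. ]
tray rear edge top z41 [[48.7, 30.0, 41.0], [-55.5, 29.7, 41.0]]
t 43.65 stand [-43.1  51.  174.1] w 0.343 F [ 0.4  0.6 -0. ] yawY 180.16 tilt [ 0.05 -0.01]
 -> (-126, -64, 130) tool delta mm [  44.1   83.2 -114.7]
 -> (-126, -64, 54) tool delta mm [ 120.1   83.3 -114.7]
```

{"op": "move_arm", "data": {"increments": [-7, 0, 0, 0.0, 0.015, -0.025, 0.0, -14, 0, 0, 0.0, 0.03, -0.05, 0.0, -21, 0, 0, 0.0, 0.045, -0.075, 0.0, -28, 0, 0, 0.0, 0.06, -0.1, 0.0, -35, 0, 0, 0.01, 0.07, -0.115, 0.0, -42, 0, 0, 0.03, 0.071, -0.117, 0.0, -45, 0, 0, 0.055, 0.071, -0.117, 0.0, -45, 0, 0, 0.08, 0.071, -0.117, 0.0, -45, 0, 0, 0.1, 0.071, -0.117, 0.0, -45, 0, 0, 0.115, 0.071, -0.117, 0.0, -45, 0, 0, 0.121, 0.071, -0.117, 0.0, -45, 0, 0, 0.121, 0.071, -0.117, 0.0]}}

```text
time_s: 44.65
tcp_pos: [0.5072, -0.0639, 0.0516]
ee_rot: [[-0.003, -0.667, -0.745], [-0.001, -0.745, 0.667], [-1.0, 0.003, 0.002]]
wrist_force: [0.3, 0.4, 0.7]
gripper_width: 0.006
```

```bash
python3 - <<'E'
from h import *
where((-105.3,-57.3,52)); im=r.capture('wrist'); cv2.imwrite('pics/w42.png',im[:,:,::-1])
s=r.sense(); q=st(s['tcp_pos'])*1000
for ph in (16,30,45,60,75,90,93): 
    K=np.array([-105+58*np.sin(np.radians(ph)),15-58*np.cos(np.radians(ph))])-16.3
    print(ph,K.round(1)); where((*K,52))
E
```

```text
t 44.65 stand [-115.   -66.8   51.6] w 0.006 F [0.3 0.4 0.7] yawY 225.16 tilt [-0.19 -0.06]
 -> (-105.3, -57.3, 52) tool delta mm [ -0.5 -13.5  -0.2]
16 [-105.3  -57.1]
t 44.7 stand [-114.2  -66.8   52.8] w 0.005 F [-0.3  0.3 -0. ] yawY 225.17 tilt [-0.05 -0.05]
 -> (np.float64(-105.31303336261405), np.float64(-57.05317836442249), 52) tool delta mm [  0.8 -13.2   0.6]
30 [-92.3 -51.5]
t 44.7 stand [-114.2  -66.8   52.8] w 0.005 F [-0.3  0.3 -0. ] yawY 225.17 tilt [-0.05 -0.05]
 -> (np.float64(-92.3), np.float64(-51.52947341949745), 52) tool delta mm [  0.8 -26.3  -4.8]
45 [-80.3 -42.3]
t 44.7 stand [-114.2  -66.8   52.8] w 0.005 F [-0.3  0.3 -0. ] yawY 225.17 tilt [-0.05 -0.05]
 -> (np.float64(-80.28780669118025), np.float64(-42.31219330881976), 52) tool delta mm [  0.7 -41.3  -6.8]
60 [-71.1 -30.3]
t 44.7 stand [-114.2  -66.8   52.8] w 0.005 F [-0.3  0.3 -0. ] yawY 225.17 tilt [-0.05 -0.05]
 -> (np.float64(-71.07052658050256), np.float64(-30.300000000000008), 52) tool delta mm [  0.7 -56.3  -4.8]
75 [-65.3 -16.3]
t 44.7 stand [-114.2  -66.8   52.8] w 0.005 F [-0.3  0.3 -0. ] yawY 225.17 tilt [-0.05 -0.05]
 -> (np.float64(-65.27630207523404), np.float64(-16.311504615946205), 52) tool delta mm [  0.7 -70.3   0.9]
90 [-63.3  -1.3]
t 44.7 stand [-114.2  -66.8   52.8] w 0.005 F [-0.3  0.3 -0. ] yawY 225.17 tilt [-0.05 -0.05]
 -> (np.float64(-63.3), np.float64(-1.3000000000000043), 52) tool delta mm [  0.7 -82.4  10.1]
93 [-63.4   1.7]
t 44.7 stand [-114.2  -66.8   52.8] w 0.005 F [-0.3  0.3 -0. ] yawY 225.17 tilt [-0.05 -0.05]
 -> (np.float64(-63.37948698423472), np.float64(1.7354854620907432), 52) tool delta mm [  0.7 -84.5  12.3]
```

View pics/w42.png

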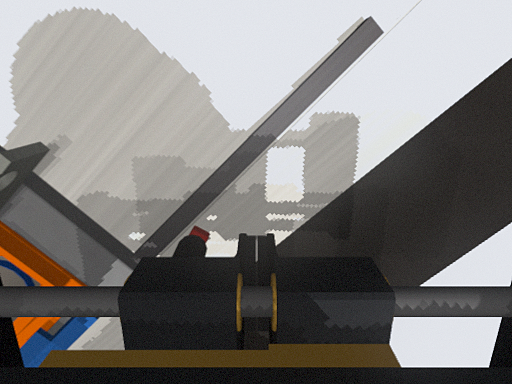

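{"op": "move_arm", "data": {"increments": [0, 0, 0, 0, -0.007, -0.002, 0.0, 0, 0, 0, 0, -0.014, -0.003, 0.0, 0, 0, 0, 0, -0.021, -0.005, 0.0, 0, 0, 0, 0, -0.027, -0.006, 0.0, 0, 0, 0, 0, -0.034, -0.007, 0.0, 0, 0, 0, 0, -0.041, -0.007, 0.0, 0, 0, 0, 0, -0.048, -0.0065, 0.0, 0, 0, 0, 0, -0.055, -0.005, 0.0, 0, 0, 0, 0, -0.062, -0.003, 0.0, 0, 0, 0, 0, -0.07, 0.0, 0.0, 0, 0, 0, 0, -0.07, 0.0, 0.0]}}

```text
time_s: 45.62
tcp_pos: [0.555, -0.0108, 0.0531]
ee_rot: [[0.001, -0.666, -0.746], [-0.0, -0.746, 0.666], [-1.0, -0.0, -0.001]]
wrist_force: [0.2, -0.6, 0.4]
gripper_width: 0.006
```

```bash
python3 - <<'E'
from h import *
where((-63.3,-1.3,52),(-63.4,1.7,52)); im=r.capture('wrist'); cv2.imwrite('pics/w43.png',im[:,:,::-1])
a=r.capture('side')[130:250,210:330,::-1]; b=r.capture('scene')[165:245,200:300,::-1]
cv2.imwrite('pics/43.png',np.hstack([cv2.resize(a,(400,400),interpolation=3),cv2.resize(b,(400,400),interpolation=3)]))
E
```

```text
t 45.62 stand [-64.5 -16.3  53.1] w 0.006 F [ 0.2 -0.6  0.4] yawY 225.17 tilt [ 0.04 -0.  ]
 -> (-63.3, -1.3, 52) tool delta mm [  1.1 -11.5   9.7]
 -> (-63.4, 1.7, 52) tool delta mm [  1.1 -13.5  11.9]
```

View pics/43.png

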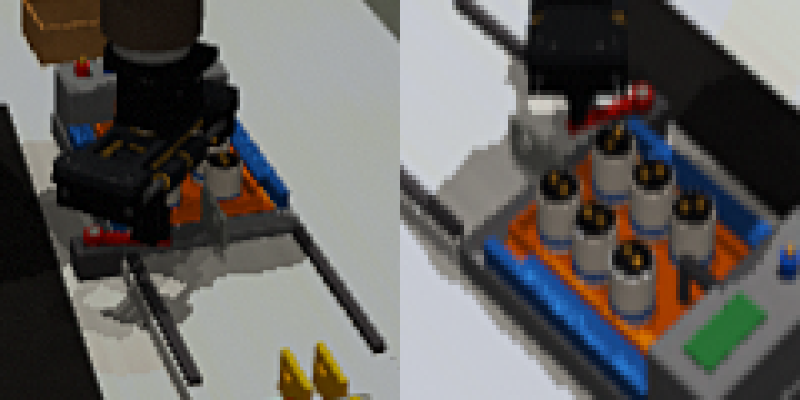

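View pics/w43.png

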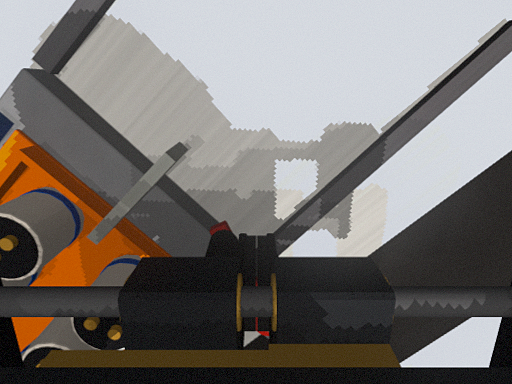

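{"op": "move_arm", "data": {"increments": [0, 0, 0, 0, -0.003, 0.002, 0.0, 0, 0, 0, 0, -0.006, 0.0045, 0.0, 0, 0, 0, 0, -0.009, 0.007, 0.0, 0, 0, 0, 0, -0.0115, 0.0095, 0.0, 0, 0, 0, 0, -0.0135, 0.012, 0.0, 0, 0, 0, 0, -0.0135, 0.012, 0.0]}}

```text
time_s: 46.27
tcp_pos: [0.5542, 0.0062, 0.0532]
ee_rot: [[0.0, -0.667, -0.745], [-0.0, -0.745, 0.667], [-1.0, 0.0, -0.0]]
wrist_force: [-0.7, -0.2, -0.7]
gripper_width: 0.006
```

```bash
python3 - <<'E'
from h import *
where((-63.4,1.7,52)); im=r.capture('wrist'); cv2.imwrite('pics/w44.png',im[:,:,::-1])
b=r.capture('scene')[165:245,200:300,::-1]; a=r.capture('side')[170:230,210:300,::-1]
cv2.imwrite('pics/44.png',np.hstack([cv2.resize(a,(400,400),interpolation=3),cv2.resize(b,(400,400),interpolation=3)]))
E
```

```text
t 46.27 stand [-64.4   0.7  53.2] w 0.006 F [-0.7 -0.2 -0.7] yawY 225.12 tilt [ 0.   -0.02]
 -> (-63.4, 1.7, 52) tool delta mm [ 1.2 -1.4 -0. ]
```

View pics/44.png

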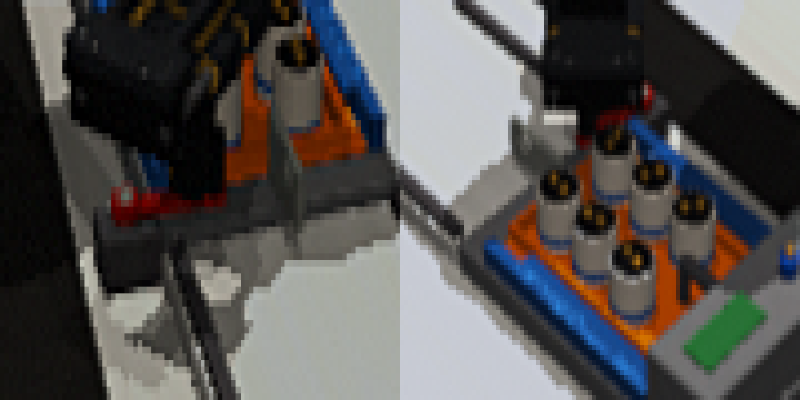

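View pics/w44.png

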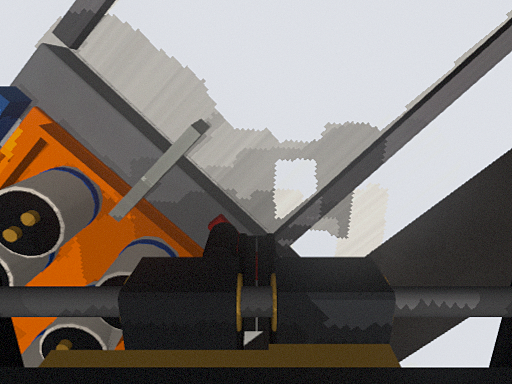

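{"op": "move_arm", "data": {"increments": [0, 0, 0, 0, -0.002, 0.001, 0.0, 0, 0, 0, 0, -0.003, 0.002, 0.0, 0, 0, 0, 0, -0.004, 0.003, 0.0, 0, 0, 0, 0, -0.005, 0.0035, 0.0, 0, 0, 0, 0, -0.005, 0.0035, 0.0]}}

```text
time_s: 46.83
tcp_pos: [0.5549, 0.0118, 0.0531]
ee_rot: [[-0.0, -0.668, -0.745], [-0.001, -0.745, 0.668], [-1.0, 0.001, -0.0]]
wrist_force: [-0.6, -0.6, 0.2]
gripper_width: 0.002
```

{"op": "move_arm", "data": {"increments": [0, 0, 0, 0, 0.008, 0, 0.0, 0, 0, 0, -0.03, 0.01, 0, 0.0, 0, 0, 0, -0.06, 0.02, 0, 0.0, 0, 0, 0, -0.08, 0.03, 0, 0.0, 0, 0, 0, -0.08, 0.03, 0, 0.0, 0, 0, 0, -0.08, 0.03, 0, 0.0]}}

```text
time_s: 47.33
tcp_pos: [0.5352, -0.0108, 0.1344]
ee_rot: [[0.003, -0.668, -0.744], [0.001, -0.744, 0.668], [-1.0, -0.003, -0.002]]
wrist_force: [-0.5, 0.6, -0.6]
gripper_width: 0.004
```

```bash
python3 - <<'E'
from h import *
import pickle
s=r.sense(); where(); im=r.capture('wrist'); cv2.imwrite('pics/w45.png',im[:,:,::-1]); pickle.dump(cam('wrist',s),open('pics/w45.pkl','wb'))
b=r.capture('scene')[165:245,200:300,::-1]; a=r.capture('side')[170:230,210:300,::-1]
cv2.imwrite('pics/45.png',np.hstack([cv2.resize(a,(400,400),interpolation=3),cv2.resize(b,(400,400),interpolation=3)]))
E
```

```text
t 47.33 stand [-84.3 -15.3 134.4] w 0.004 F [-0.5  0.6 -0.6] yawY 225.04 tilt [0.18 0.04]
```

View pics/45.png

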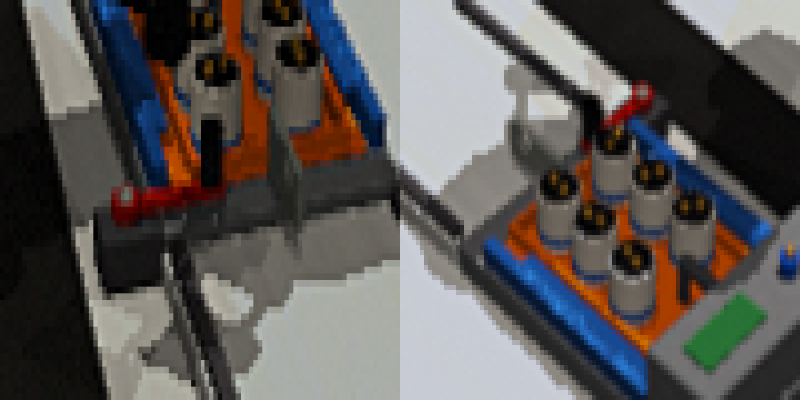

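View pics/w45.png

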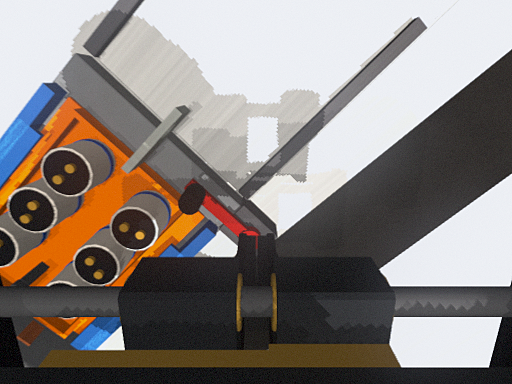

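```bash
python3 - <<'E'
from h import *
import pickle
C=pickle.load(open('pics/w45.pkl','rb')); im=cv2.imread('pics/w45.png')
cv2.imwrite('pics/w45z.png',cv2.resize(im[150:270,150:290],None,fx=5,fy=5,interpolation=3))
for p in ((187,204),(188,206),(186,202)):
    k=st(onz(C,[p],.068)[0])*1000; print(p,k.round(1),np.degrees(np.arctan2(k[0]+105,15-k[1])).round(1))
def S(X,Y,z): 
    c,s=np.cos(SP[2]),np.sin(SP[2]); return (SP[0]+c*X-s*Y,SP[1]+s*X+c*Y,z)
for ph in (80,85,90,92):
    X=-.105+.058*np.sin(np.radians(ph));Y=.015-.058*np.cos(np.radians(ph)); print(ph,proj(C,[S(X,Y,.068)]).round(1),proj(C,[S(X,Y,.038)]).round(1))
E
```

```text
(187, 204) [-46.   15.3  68. ] 90.3
(188, 206) [-47.5  15.9  68. ] 90.9
(186, 202) [-44.5  14.7  68. ] 89.7
80 [[199.1 195.8]] [[205.4 183.7]]
85 [[193.5 200.1]] [[200.4 187.6]]
90 [[188.4 204.7]] [[195.8 191.8]]
92 [[186.5 206.7]] [[194.1 193.5]]
```

View pics/w45z.png

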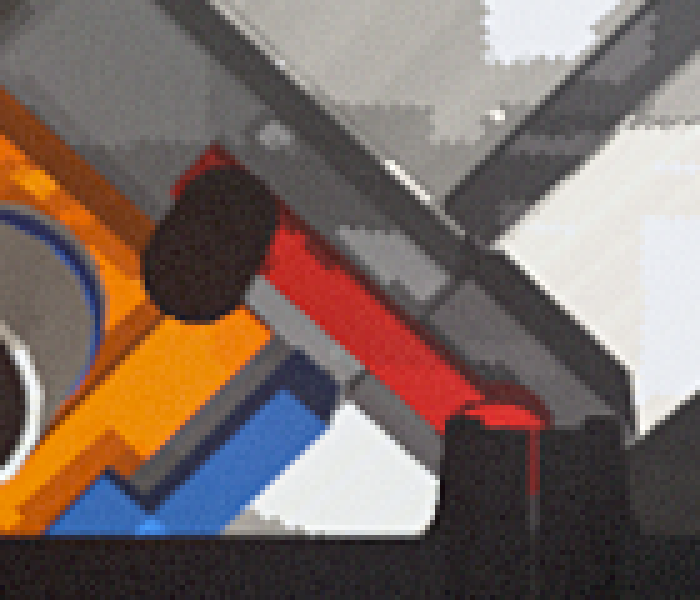

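{"op": "move_arm", "data": {"increments": [0, 0, 0, -0.04, 0.04, 0, 0.0, 0, 0, 0, -0.08, 0.08, 0, 0.0, 0, 0, 0, -0.12, 0.1, 0, 0.0, 0, 0, 0, -0.12, 0.1, 0, 0.0, 0, 0, 0, -0.12, 0.1, 0, 0.0]}}

```text
time_s: 47.9
tcp_pos: [0.4692, -0.0866, 0.2581]
ee_rot: [[0.009, -0.668, -0.744], [-0.001, -0.744, 0.668], [-1.0, -0.005, -0.008]]
wrist_force: [-0.1, -0.2, 0.5]
gripper_width: 0.008
```

```bash
python3 - <<'E'
from h import *
where()
b=r.capture('scene')[115:265,150:330,::-1]; a=r.capture('side')[110:350,170:350,::-1]
cv2.imwrite('pics/46.png',np.hstack([cv2.resize(a,(390,520),interpolation=3),cv2.resize(b,(400,520),interpolation=3)]))
E
```

```text
t 47.9 stand [-154.1  -87.5  258.1] w 0.008 F [-0.1 -0.2  0.5] yawY 225.04 tilt [ 0.52 -0.07]
```

View pics/46.png

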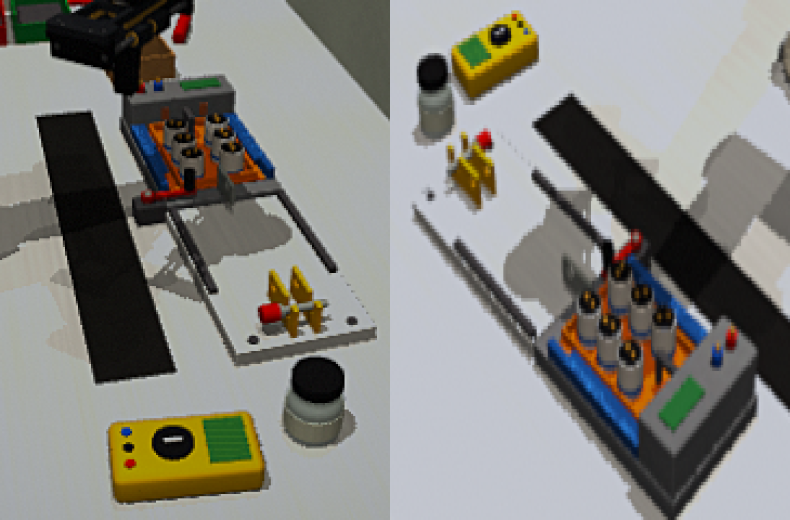

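Both views show six caps upright, the tray home, the latch across its rear, the pin in the notch, and the meter and jar untouched.

```bash
python3 -c "
from station import r
print(r.finish_job())"
```

```text
the job is handed in; nothing more can be done
None
```

I stood all six capacitors in the tray, then drew the pin and parked it in the notch. I then slid the tray over the step to the end stop, closed the latch, and handed the job in at about 48 s.

**Last checks**
- **Capacitors:** all six are upright in the tray in the final scene and side pictures.
- **Tray:** the push force rose from about 6.5 N to 17 N with no further movement. Afterwards its rear edge measured at stand y 30 mm, which is where it should be when fully home.
- **Latch:** it measures about 90° (closed) from the wrist camera. I felt no contact with its stop at 1.6 rad, so the closed angle rests on the picture alone.
- **Pin, meter and jar:** the pin sits in the notch, and the meter and jar look undisturbed. The carton was mostly hidden by the gripper in the last picture, but the arm never worked near it.

**What went wrong:** the first capacitor slipped about 9 mm down in the grip while I carried it. It reached the tray floor earlier than I expected, and about 37 N built up before I stopped. I raised it, looked, and set it down properly. That is close to the 40 N limit, but the pressing was through the held capacitor, not the arm or the gripper's body.

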